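# Change the block heater over to vial blocks and start it

### The arm

A 6-joint arm with a two-finger parallel gripper is mounted at the origin on a cart in front of the work surface, level with it; the furniture and walls round the work are solid. World frame = base frame: x ahead of the robot, y to its left, z up, the work surface at z = 0. Lengths are in m, angles in rad, forces in N, time in s.
With the tool pointing down it reaches from about 0.325 to 1 m from the base axis. Payload 5.1 kg.
Tool frame: the origin (TCP) lies on the centre line of the jaws, within the pads' length; the fingertips stand 8 mm ahead of it and the grasp point (between the pads) lies 11 mm behind it (arm.tips_ahead is the distance from the TCP to the fingertips, in m); z points along the fingers, y is the line along which they close (so a half turn about z gives the same grasp; the last joint's range is limited). The gripper opens to 85 mm and grips with 20 to 120 N. Pads are 22 mm wide; open, the fingers measure 114 mm over their backs; the gripper's body (76 mm by 85 mm) begins 54 mm behind the grasp point. The pads swing forward as they close: fully open they stand 13 mm farther back than shut.
Start: joints at [-1.203, 0.124, 1.65, -0, 1.367, -0.083], TCP at [0.283, -0.585, 0.239] pointing down, gripper open.
Joint ranges: [-2.61, 2.61], [-1.02, 2.33], [0.03, 2.71], [-1.35, 4.49], [0.32, 2.68], [-2.91, 2.91]. Speed limits (rad/s): [2.57, 2.57, 3.14, 3.14, 3.14, 3.14].

### API

Orientations are given as a unit quaternion [x, y, z, w].
In Python, from rig import arm gives the robot as it stands.
- The arm moves only by the tool play_rows, never from a script. Its argument "moves" is one flat list of numbers, 7 for each row, row after row: the opening, from 0 (shut) to 1 (fully open), then the shift along the world's x, y, z in mm, then the turn, a rotation vector about the world's x, y, z in degrees. A call has 1 to 5 rows; each row shifts and turns the commanded pose from where the row before left it; what a row does not reach is not made up. A row lasts 1/12 s, in which the tool goes at most 41.7 mm and 7.16 degrees, less where a joint would pass 70% of its speed; a pose out of reach is approached as far as the arm can. A call with a gripper value outside its range is refused whole. The fingers move at their own pace and stop on an object; "squeeze" is the grip in N (left out, the last holds). Time passes only in rows, so rows that do not move let the fingers close. It gives the time, the measured TCP pose, the force, the opening and the grip force at its end, in the units of the state.
- arm.get_state(): the state, without advancing time (a new reading comes with each control period).
- arm.snapshot(name): name is "scene" or "side" or "wrist"; returns a dict with "image" (420x560x3 uint8, red, green, blue), "K" (3x3 intrinsics, pixels), "D" ([k1, k2, p1, p2, k3] as OpenCV has them; the pictures are not rectified), "T" (4x4, takes a point from camera to world coordinates); the wrist camera has in their place "mount" (4x4, takes a point from camera to tool coordinates, whose origin is the TCP and whose axes are the flange's). Camera axes: x right, y up, looking along -z (the intrinsics and any distortion apply to the point x, -y, -z); pixel columns grow to the right and rows downward; lengths in m; the calibration is good to about 2 mm. A picture is of the moment at which its call begins: read the wrist's pose just before it. There is no depth.
- arm.hand_in(): hands the job in; it is judged then, once.
The state is a dict: "time_s": time; "joint_positions": joint angles; "joint_vel": joint speeds; "joint_torque": joint torques, N m; "ee_pos": TCP position; "orientation": TCP orientation; "ft_force": force on the tool from outside, world axes, zero at the start; "ft_torque": the same for the moment, N m; "finger_gap": finger opening in m; "grasp_force": force on a finger pad.
Only numpy, scipy, OpenCV 4.12 (cv2) and the standard library are available. Lean on these libraries where they do the work, as an engineer would, in place of code of your own. Each camera call takes 0.05 s, during which the arm holds its last target. There are 200 camera calls.

### The job

Change the block heater over to a vial run: lift out every four-bore tube block still fitted and stand it flat in the parts tray, pick every block with one large bore out of the cluttered tray and plug each into a well of its own, pushed fully home, and stand each reagent vial upright in the bore of a fitted block. Everything else in the tray stays there and the things round about are not shifted. When all blocks and vials are in place, switch the heater on at its red rocker.

Things in the scene. Friction and masses are not known exactly. Their poses are not given: they have to be found in the camera images.
- heater: Block heater, fixed: white housing 314 mm (y) x 135 mm (x), aluminium deck 60 mm above the bench, blue panel sloping down in front (-x). Origin: centre of underside; x to the back, y left, z up. Four square wells, 46 x 46 mm, 24 mm deep, in a row along y, 66 mm apart, at its x = +22.5 mm. The deck spans x = -22.5 to +67.5 mm; the panel lies below deck level.
- well1 (a point): Centre of the floor of well 1 of the heater (1 is the left-most, at +y), 24 mm below the deck, 36 mm above the bench. Axes parallel to the heater's: the well's walls run along x and y.
- well2 (a point): Centre of the floor of well 2 of the heater (1 is the left-most, at +y), 24 mm below the deck, 36 mm above the bench. Axes parallel to the heater's: the well's walls run along x and y.
- well3 (a point): Centre of the floor of well 3 of the heater (1 is the left-most, at +y), 24 mm below the deck, 36 mm above the bench. Axes parallel to the heater's: the well's walls run along x and y.
- well4 (a point): Centre of the floor of well 4 of the heater (1 is the left-most, at +y), 24 mm below the deck, 36 mm above the bench. Axes parallel to the heater's: the well's walls run along x and y.
- rocker (a joint): Red mains rocker switch, 38 x 24 mm, near the right (-y) end of the heater's sloping panel. 0 rad = off (right half up), 0.36 rad = fully on (right half down). It needs about 3 N on its right half, has only friction and stays where it is left.
- rocker_on (a point): Point on the top face of the rocker's right (-y) half, 10 mm to the right of its hinge line, marked with a white bar: the place to press. About 48 mm above the bench when off; it goes down about 4 mm when the switch is thrown. The hinge runs from front to back along the panel.
- tray: Grey plastic parts tray, fixed, 158 mm (x) x 308 mm (y), walls 4 mm thick and 25 mm high, floor 4 mm thick. Origin: centre of its underside on the bench; x and y along its sides.
- block1: Aluminium vial block (absent in some starts): 44 x 44 mm, 42 mm high, foot tapered to 40 mm over the last 7 mm, ONE round bore, 27 mm wide, 22 mm deep, open at the top in its centre. About 0.17 kg. Origin: centre of its underside; z up along the bore, x and y along its sides (fits a well in any quarter turn). Seated it stands 18 mm out of the deck.
- block2: Aluminium vial block (absent in some starts): 44 x 44 mm, 42 mm high, foot tapered to 40 mm over the last 7 mm, ONE round bore, 27 mm wide, 22 mm deep, open at the top in its centre. About 0.17 kg. Origin: centre of its underside; z up along the bore, x and y along its sides (fits a well in any quarter turn). Seated it stands 18 mm out of the deck.
- block3: Aluminium vial block (absent in some starts): 44 x 44 mm, 42 mm high, foot tapered to 40 mm over the last 7 mm, ONE round bore, 27 mm wide, 22 mm deep, open at the top in its centre. About 0.17 kg. Origin: centre of its underside; z up along the bore, x and y along its sides (fits a well in any quarter turn). Seated it stands 18 mm out of the deck.
- block4: Aluminium vial block (absent in some starts): 44 x 44 mm, 42 mm high, foot tapered to 40 mm over the last 7 mm, ONE round bore, 27 mm wide, 22 mm deep, open at the top in its centre. About 0.17 kg. Origin: centre of its underside; z up along the bore, x and y along its sides (fits a well in any quarter turn). Seated it stands 18 mm out of the deck.
- tube_block1: Aluminium tube block: same outside as a vial block, 44 x 44 x 42 mm, same tapered foot, but FOUR small 11 mm bores. Fitted in a well at the start, standing 18 mm out of the deck (absent in some starts); belongs in the tray. Origin: centre of its underside; z up, x and y along its sides.
- tube_block2: Aluminium tube block: same outside as a vial block, 44 x 44 x 42 mm, same tapered foot, but FOUR small 11 mm bores. Fitted in a well at the start, standing 18 mm out of the deck (absent in some starts); belongs in the tray. Origin: centre of its underside; z up, x and y along its sides.
- tube_block3: Aluminium tube block: same outside as a vial block, 44 x 44 x 42 mm, same tapered foot, but FOUR small 11 mm bores. Fitted in a well at the start, standing 18 mm out of the deck (absent in some starts); belongs in the tray. Origin: centre of its underside; z up, x and y along its sides.
- tube_block4: Aluminium tube block: same outside as a vial block, 44 x 44 x 42 mm, same tapered foot, but FOUR small 11 mm bores. Stands in the tray from the start and stays there. Origin: centre of its underside; z up, x and y along its sides.
- jar: White sample jar with green screw cap, 41 mm wide, 46 mm high, standing in the tray; stays there. Origin: centre of its underside.
- tray_marker: White marker with black cap, 136 mm long, 14 mm high, lying in the tray; stays there. Long along its y. Origin: its middle, on its underside.
- tray_forceps: Steel forceps, 122 mm long, 10 mm high, lying in the tray; stay there. Long along their y. Origin: their middle, on their underside.
- vial1: Reagent vial (absent in some starts), blue with yellow cap, standing on the bench: body 24 mm wide up to 36 mm, cap 19 mm wide from 36 to 50 mm height; 0.03 kg. Origin: centre of its underside, z up. In a bore its underside is 20 mm above the block's underside and it stands 28 mm out of the block.
- vial2: Reagent vial (absent in some starts), white with blue cap, standing on the bench: body 24 mm wide up to 36 mm, cap 19 mm wide from 36 to 50 mm height; 0.03 kg. Origin: centre of its underside, z up. In a bore its underside is 20 mm above the block's underside and it stands 28 mm out of the block.
- vial3: Reagent vial (absent in some starts), blue with yellow cap, standing on the bench: body 24 mm wide up to 36 mm, cap 19 mm wide from 36 to 50 mm height; 0.03 kg. Origin: centre of its underside, z up. In a bore its underside is 20 mm above the block's underside and it stands 28 mm out of the block.
- tube_stand: Blue rack of small tubes, 62 x 150 x 62 mm, left of the heater; bystander. Origin: centre of its underside.
- tip_box: White tip box with blue lid, 88 x 122 x 74 mm, right of the heater; bystander. Origin: centre of its underside.
There are look-alikes about, which are no part of the job. What is shaped like the block1 but black or blue is not meant.

How it is judged:
By the outcome, as a careful person would: the job done as asked, in the order asked, and still so for the second after the job is handed in, with the robot touching nothing.
Of tube_block1, tube_block2, tube_block3 only 1 to 2 are there at a start; the rules pass over those that are not, and their reading is None.
Of block1, block2, block3, block4 only 3 to 4 are there at a start; the rules pass over those that are not, and their reading is None.
Of vial1, vial2, vial3 only 2 to 3 are there at a start; the rules pass over those that are not, and their reading is None.
At some moment in a run one of block1, block2, block3, block4 may be knocked a few centimetres aside while the robot is not near it.
It also fails if it takes over 210 s, if anything falls off the work surface, if the arm or the gripper's body presses on something with over 40 N, if the wrist force passes 120 N, or if a joint passes its speed limit or range.

## Working session

There is one attempt and no reset: what is moved stays moved. The work goes in short steps, Python scripts to look and compute and a tool call to move; the robot and the scene stay as the last step left them, time stands still between calls to the robot, and variables do not carry over. Pictures are saved under pics/ and viewed, at most 14 in all, crops included, and the job is handed in when it is done.

Besides the shell and the picture viewer there is one more tool, called after "Call:" by a JSON object that holds its "api" and its "payload", one argument or row to a line. play_rows: Moves the arm, as the interface text tells. Its arguments: {"type":"object","properties":{"moves":{"type":"array","items":{"type":"number"}},"squeeze":{"type":"number"}},"required":["moves"]}

```bash
ls; mkdir -p pics; python3 - <<'E'
from rig import arm
import cv2
s=arm.get_state();print(s['time_s'],s['ee_pos'],s['orientation'],s['finger_gap'],arm.tips_ahead)
for n in("scene","side"):
    d=arm.snapshot(n);cv2.imwrite(f"pics/{n}0.png",cv2.resize(d["image"][:,:,::-1],(800,600),interpolation=cv2.INTER_CUBIC))
    print(n,d["K"].tolist(),d["D"],d["T"].round(3).tolist())
d=arm.snapshot("wrist");print(d["K"].tolist(),d["D"],d["mount"].round(4).tolist())
E
```

```text
pics
0.0 [ 0.28295903 -0.58452583  0.23805164] [ 9.74706320e-01  2.23487146e-01 -1.69371213e-04 -1.02833938e-03] 0.08549739536400598 0.008
scene [[435.9458772685324, 0.0, 282.30528334571744], [0.0, 435.9458772685324, 210.3512997087063], [0.0, 0.0, 1.0]] [-0.07601912  0.          0.          0.          0.        ] [[-0.684, 0.405, -0.606, -0.121], [-0.729, -0.359, 0.583, 0.686], [0.019, 0.841, 0.541, 0.649], [0.0, 0.0, 0.0, 1.0]]
side [[408.0373858432331, 0.0, 277.0996806850351], [0.0, 408.0373858432331, 208.9304772384328], [0.0, 0.0, 1.0]] [-0.00070786  0.          0.          0.          0.        ] [[-0.85, 0.265, -0.456, -0.019], [-0.526, -0.386, 0.757, 0.964], [0.025, 0.884, 0.468, 0.632], [0.0, 0.0, 0.0, 1.0]]
[[367.0651014336071, 0.0, 281.00686944577944], [0.0, 367.0651014336071, 205.94493977974219], [0.0, 0.0, 1.0]] [-0.09025927  0.          0.          0.          0.        ] [[0.0004, 0.9643, 0.2649, 0.0666], [1.0, -0.0004, -0.0001, -0.0009], [-0.0, 0.2649, -0.9643, -0.1333], [0.0, 0.0, 0.0, 1.0]]
```

View pics/scene0.png

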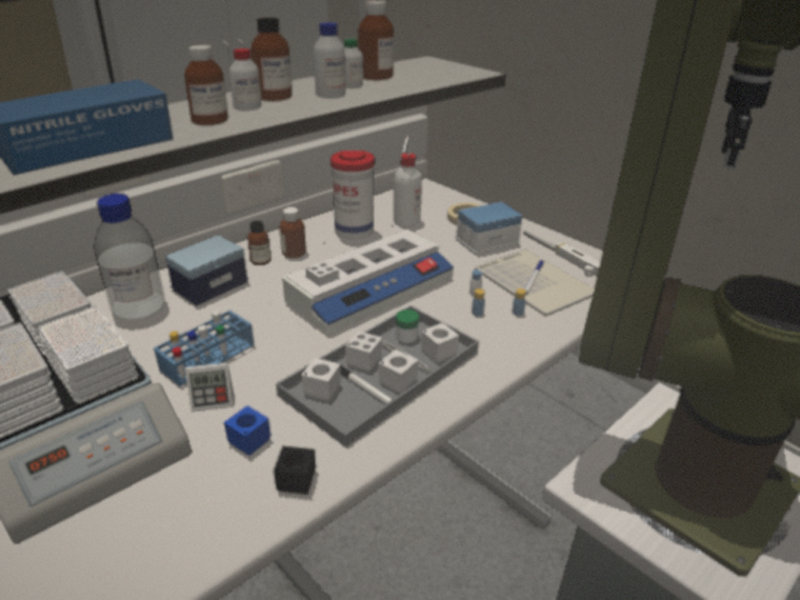

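View pics/side0.png

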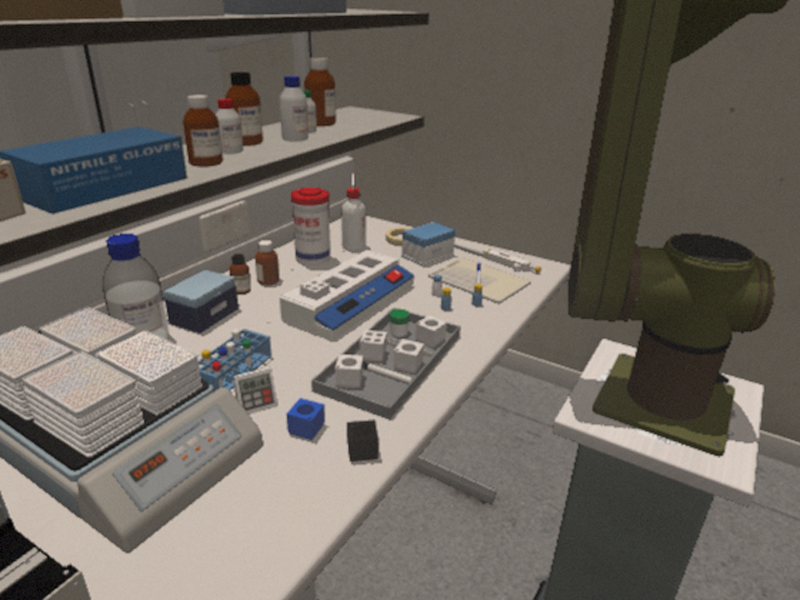

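Scene picture (800x600 px):
- One tube block is fitted, in well 1 at (322,270). Wells 2–4 are empty.
- The tray holds vial blocks at (322,378), (399,369) and (440,341), a tube block at (364,350), the jar at (407,325), and the marker and forceps.
- Vials stand at (479,300), (520,300) and (476,282, white with a blue cap). The rocker is at (427,266).
- Look-alikes: the blue block at (247,430), the black block at (295,470), and the four-bore block at (364,350). By the description I choose the three bright blocks with a single bore.

```bash
cat > h.py <<'E'
import numpy as np, cv2
from scipy.spatial.transform import Rotation as R
from rig import arm
def snap(n):
    s=arm.get_state(); d=arm.snapshot(n)
    if n=="wrist":
        T=np.eye(4);T[:3,:3]=R.from_quat(s["orientation"]).as_matrix();T[:3,3]=s["ee_pos"];d["T"]=T@d["mount"]
    return d
def px2w(d,uv,z):
    p=cv2.undistortPoints(np.float64(uv).reshape(-1,1,2),d["K"],d["D"]).reshape(-1,2)
    r=np.c_[p[:,0],-p[:,1],-np.ones(len(p))]@d["T"][:3,:3].T; o=d["T"][:3,3]
    return o+r*((np.broadcast_to(z,len(p))-o[2])/r[:,2])[:,None]
def w2px(d,P):
    c=(np.atleast_2d(P)-d["T"][:3,3])@d["T"][:3,:3]; c=c*[1,-1,-1]
    return cv2.projectPoints(c.reshape(-1,1,3),np.zeros(3),np.zeros(3),d["K"],d["D"])[0].reshape(-1,2)
def st():
    s=arm.get_state();r=R.from_quat(s["orientation"]).as_matrix()
    print("t",round(s["time_s"],2),"p",np.round(np.array(s["ee_pos"])*1e3,1),"yaw y-axis",round(np.degrees(np.arctan2(r[1,1],r[0,1])),1),"z",r[:,2].round(3),"gap",round(s["finger_gap"]*1e3,1),"F",np.round(s["ft_force"],1),"grip",round(s["grasp_force"],1),"q",np.round(s["joint_positions"],2))
E
python3 - <<'E'
from h import *
d=snap("scene"); f=560/800
L=[("wb1",322,366,46),("wb2",399,358,46),("wb3",440,331,46),("tb4",364,341,46),("jar",407,316,50),("tbfit",322,269,78),("w2",353,263,60),("w3",377,254,60),("w4",402,245,60),("rock",427,266,50),("v_a",479,293,50),("v_b",520,292,50),("v_w",476,273,50),
("tray1",279,389,25),("tray2",345,438,25),("tray3",478,348,25),("tray4",412,309,25)]
for n,u,v,z in L: print(n,(px2w(d,[[u*f,v*f]],z/1e3)[0]*1e3).round())
st()
E
```

```text
wb1 [501. 258.  46.]
wb2 [437. 156.  46.]
wb3 [445.  56.  46.]
tb4 [507. 168.  46.]
jar [509.  70.  50.]
tbfit [694. 110.  78.]
w2 [699.  34.  60.]
w3 [696. -25.  60.]
w4 [691. -88.  60.]
rock [609. -78.  50.]
v_a [476. -79.  50.]
v_b [ 428. -138.   50.]
v_w [ 528. -130.   50.]
tray1 [522. 325.  25.]
tray2 [375. 315.  25.]
tray3 [388.  21.  25.]
tray4 [546.  22.  25.]
t 0.2 p [ 283.  -584.7  238.5] yaw y-axis -64.2 z [-0.     0.001 -1.   ] gap 85.8 F [ 0.2  0.2 -0.5] grip 0.0 q [-1.2   0.12  1.65 -0.    1.37 -0.08]
```

Call:
{"api": "play_rows", "payload": {
  "moves": [1, 13, 30, 6, 0, 0, -1.3, 1, 13, 30, 6, 0, 0, -1.3, 1, 13, 30, 6, 0, 0, -1.3, 1, 13, 30, 6, 0, 0, -1.3, 1, 13, 30, 6, 0, 0, -1.3]
}}

```text
time_s: 0.62
ee_pos: [0.3484, -0.4336, 0.2693]
orientation: [0.986, 0.167, -0.0, -0.0]
ft_force: [0.7, -0.4, -0.4]
finger_gap: 0.0856
grasp_force: 0.0
```

Call:
{"api": "play_rows", "payload": {
  "moves": [1, 13, 30, 6, 0, 0, -1.3, 1, 13, 30, 6, 0, 0, -1.3, 1, 13, 30, 6, 0, 0, -1.3, 1, 13, 30, 6, 0, 0, -1.3, 1, 13, 30, 6, 0, 0, -1.3]
}}

```text
time_s: 1.03
ee_pos: [0.4134, -0.2835, 0.2995]
orientation: [0.994, 0.111, 0.0, 0.0]
ft_force: [1.2, 0.6, 1.1]
finger_gap: 0.0853
grasp_force: 0.0
```

Call:
{"api": "play_rows", "payload": {
  "moves": [1, 13, 30, 6, 0, 0, -1.3, 1, 13, 30, 6, 0, 0, -1.3, 1, 13, 30, 6, 0, 0, -1.3, 1, 13, 30, 6, 0, 0, -1.3, 1, 13, 30, 6, 0, 0, -1.3]
}}

```text
time_s: 1.45
ee_pos: [0.4784, -0.1334, 0.3296]
orientation: [0.999, 0.055, 0.0, 0.0]
ft_force: [0.2, 0.3, 0.6]
finger_gap: 0.0854
grasp_force: 0.0
```

Call:
{"api": "play_rows", "payload": {
  "moves": [1, 13, 30, 6, 0, 0, -1.3, 1, 13, 30, 6, 0, 0, -1.3, 1, 13, 30, 6, 0, 0, -1.3, 1, 13, 30, 6, 0, 0, -1.3, 1, 13, 30, 6, 0, 0, -1.3]
}}

```text
time_s: 1.87
ee_pos: [0.5434, 0.0166, 0.3595]
orientation: [1.0, -0.002, -0.0, 0.0]
ft_force: [0.6, -0.3, 0.8]
finger_gap: 0.0851
grasp_force: 0.0
```

```bash
python3 - <<'E'
from h import *
import pickle
st(); d=snap("wrist"); pickle.dump(d,open("w1.pkl","wb"))
cv2.imwrite("pics/w1.png",cv2.resize(d["image"][:,:,::-1],(800,600),interpolation=cv2.INTER_CUBIC))
E
```

```text
t 1.87 p [543.4  16.6 359.5] yaw y-axis -90.2 z [-0. -0. -1.] gap 85.1 F [ 0.6 -0.3  0.8] grip 0.0 q [-0.07 -0.16  1.73 -0.    1.57  1.51]
```

View pics/w1.png

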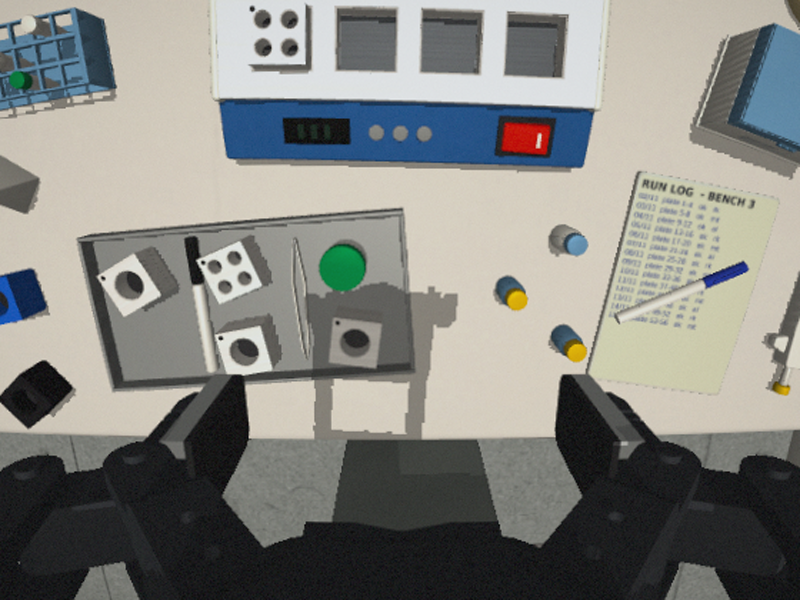

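The wrist view (800x600) shows:
- Vial blocks in the tray: A, bore (130,284); B (245,350); C (355,340). The four-bore block is at (232,272), the jar at (343,267), the marker at (200,300) and the forceps at (300,300).
- The tube block in well 1 at (278,32), wells 2–4 at (367,40), (451,42) and (535,45), and the rocker's white bar at (540,139).
- Vial caps at (516,299), (575,351) and (576,244).

Next are close crops with fitted outlines.

```bash
cat > det.py <<'E'
from h import *
def quads(d,roi,thr,amin,amax,z):
    """bright top faces -> minAreaRect -> world centre, side lengths, angle mod 90"""
    x0,y0,x1,y1=roi; g=cv2.cvtColor(d["image"],cv2.COLOR_RGB2GRAY)
    m=np.zeros_like(g); m[y0:y1,x0:x1]=(g[y0:y1,x0:x1]>thr)*255
    out=[]
    for c in cv2.findContours(m,cv2.RETR_EXTERNAL,cv2.CHAIN_APPROX_NONE)[0]:
        if amin<cv2.contourArea(c)<amax:
            W=px2w(d,c.reshape(-1,2),z)[:,:2]*1e3
            r=cv2.minAreaRect(W.astype(np.float32)); out.append((r,c))
    return out
E
python3 - <<'E'
from det import *
import pickle
d=pickle.load(open("w1.pkl","rb"));im=d["image"][:,:,::-1]
big=cv2.resize(im,None,fx=3.2,fy=3.2,interpolation=cv2.INTER_CUBIC)
for thr in (150,185):
  for r,c in quads(d,(60,140,290,275),thr,200,2500,.046):
    print(thr,np.round(r[0],1),np.round(r[1],1),round(r[2],1))
    P=np.c_[cv2.boxPoints(r)/1e3,np.full(4,.046)]
    if thr==150: cv2.polylines(big,[np.int32(w2px(d,P)*3.2)],True,(0,0,255),1)
cv2.imwrite("pics/c1.png",big[440:900,160:960])
h=cv2.resize(im[0:120,145:425],None,fx=2.85,fy=2.85,interpolation=cv2.INTER_CUBIC);cv2.imwrite("pics/c2.png",h)
E
```

```text
150 [398.5 131.9] [11.7 65.3] 0.3
150 [399.3  47.7] [73.3 13.1] 89.9
150 [432.4 163.2] [44.7 44.6] 10.9
150 [441.2  60.4] [42.1 41.3] 82.3
150 [454.1 198.1] [83.2 10.1] 3.4
150 [434.3 258.1] [114.5 110.2] 79.8
150 [496.1 264.3] [44.8 44.8] 28.8
150 [507.  169.9] [45.2 44.8] 22.7
150 [494.1  74.2] [116.7 115.8] 4.4
185 [398.4 131.8] [11.7 65.1] 0.3
185 [399.3  47.7] [70.6 13.1] 89.9
185 [432.2 163.2] [43.9 43.1] 11.0
185 [439.5 302.7] [ 24.8 104.8] 79.8
185 [454.1 198.2] [82.9  7.2] 3.4
185 [496.3 264.1] [43.9 43.4] 28.5
185 [507.4 169.7] [43.7 43.9] 22.3
```

View pics/c1.png

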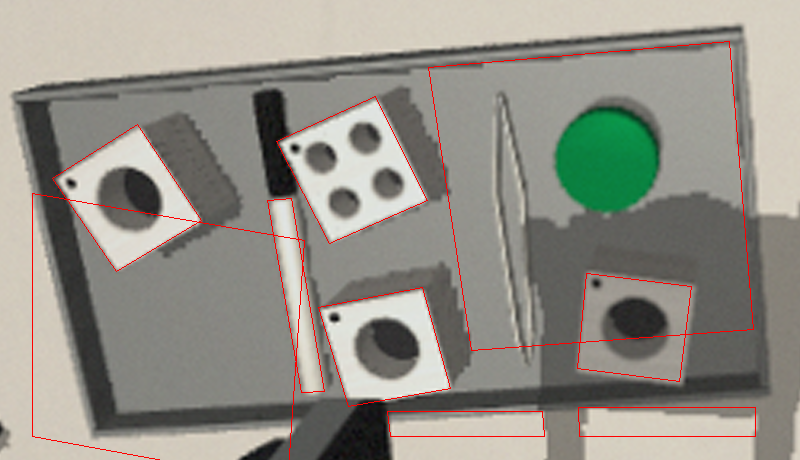

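View pics/c2.png

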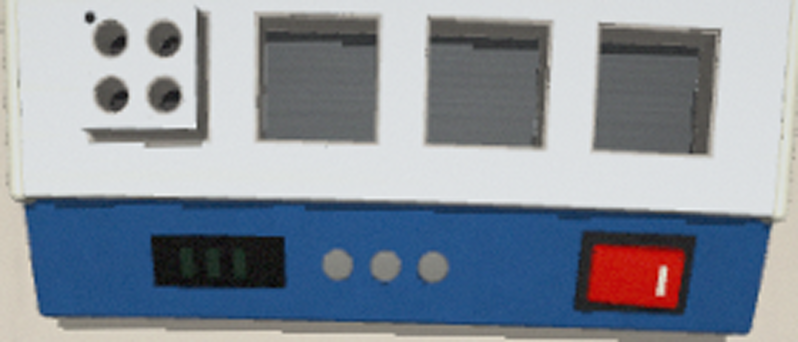

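The crops confirm it: A, B and C each have a single large bore (crop bores at (130,197), (387,348) and (634,326)), and the four-bore block stays. The well outlines and the rocker bar (662,281) are clear.

```bash
python3 - <<'E'
from det import *
import pickle
d=pickle.load(open("w1.pkl","rb"))
S=np.array([[[258,13],[380,17],[379,143],[257,142]],[[428,17],[551,23],[550,148],[425,145]],[[598,25],[719,29],[712,157],[592,150]]],float)/2.85+[145,0]
W=[px2w(d,s,.060)[:,:2]*1e3 for s in S]
loc=[np.array([[45.5,y+23],[45.5,y-23],[-.5,y-23],[-.5,y+23]]) for y in(33,-33,-99)]
for w in W: print(w.mean(0).round(1),np.linalg.norm(w-np.roll(w,-1,0),axis=1).round(1))
A=np.vstack(loc);B=np.vstack(W);a=A.mean(0);b=B.mean(0);H=(A-a).T@(B-b);th=np.arctan2(H[0,1]-H[1,0],H[0,0]+H[1,1])
Rm=np.array([[np.cos(th),-np.sin(th)],[np.sin(th),np.cos(th)]]);t=b-Rm@a
print("heater",t.round(1),"yaw",np.degrees(th).round(2))
for i,y in enumerate((99,33,-33,-99)): print("well",i+1,(Rm@[22.5,y]+t).round(1))
tb=px2w(d,np.array([[84,130],[195,127]])/2.85+[145,0],.078)[:,:2]*1e3;print("tb edge",tb.round(1))
print("rocker",(px2w(d,[[662/2.85+145,281/2.85]],.048)*1e3).round(1))
T=np.array([[15,93],[742,28],[768,392],[97,433]])/3.2+[160/3.2,440/3.2]
t=px2w(d,T,.025)[:,:2]*1e3;print("tray",t.round(1).tolist(),t.mean(0))
V=np.array([[516,299],[575,351],[576,244]])*.7
print("vials",(px2w(d,V,.050)*1e3).round(1))
E
```

```text
[694.3  43.4] [46.7 46.5 47.7 47.7]
[692.5 -22.4] [47.3 46.3 48.9 47.3]
[690.7 -87.6] [47.3 48.  47.9 46.5]
heater [670.8  11.4] yaw -1.47
well 1 [695.9 109.8]
well 2 [694.2  43.8]
well 3 [692.5 -22.2]
well 4 [690.8 -88.2]
tb edge [[674.2 130.9]
 [674.3  88.8]]
rocker [[618.3 -96.5  48. ]]
tray [[536.7, 319.0], [559.6, 16.1], [403.7, 5.3], [382.3, 306.7]] [470.58123427 161.75269461]
vials [[ 483.3  -83.6   50. ]
 [ 433.7 -140.9   50. ]
 [ 532.4 -133.3   50. ]]
```

Call:
{"api": "play_rows", "payload": {
  "moves": [1, 10, 6, -10, 0, 0, 6, 1, 10, 6, -10, 0, 0, 6, 1, 10, 6, -10, 0, 0, 6, 1, 10, 6, -10, 0, 0, 6, 1, 10, 6, -10, 0, 0, 6]
}}

```text
time_s: 2.33
ee_pos: [0.5935, 0.0453, 0.3085]
orientation: [0.966, 0.26, -0.0, -0.0]
ft_force: [0.8, -0.4, -0.2]
finger_gap: 0.0858
grasp_force: 0.0
```

Call:
{"api": "play_rows", "payload": {
  "moves": [1, 10, 6, -10, 0, 0, 6, 1, 10, 6, -10, 0, 0, 6, 1, 10, 6, -10, 0, 0, 6, 1, 10, 6, -10, 0, 0, 6, 1, 10, 6, -10, 0, 0, 6]
}}

```text
time_s: 2.75
ee_pos: [0.6435, 0.0752, 0.2585]
orientation: [0.865, 0.501, -0.0, -0.0]
ft_force: [-0.6, -0.3, -0.3]
finger_gap: 0.0853
grasp_force: 0.0
```

Call:
{"api": "play_rows", "payload": {
  "moves": [1, 10, 6, -10, 0, 0, 6, 1, 10, 6, -10, 0, 0, 6, 1, 10, 6, -10, 0, 0, 6, 1, 10, 6, -10, 0, 0, 6, 1, 12, 9, -5, 0, 0, 4.8]
}}

```text
time_s: 3.17
ee_pos: [0.6947, 0.1077, 0.2121]
orientation: [0.714, 0.7, -0.001, -0.001]
ft_force: [0.2, 0.5, -1.2]
finger_gap: 0.0854
grasp_force: 0.0
```

```bash
python3 - <<'E'
from h import *
import pickle
st(); d=snap("wrist"); pickle.dump(d,open("w2.pkl","wb"))
im=d["image"][:,:,::-1].copy()
for i,(x,y) in enumerate([(694.2,43.8),(692.5,-22.2),(690.8,-88.2)]):
    a=np.radians(-1.47);c=np.array([[23,23],[23,-23],[-23,-23],[-23,23]])@np.array([[np.cos(a),np.sin(a)],[-np.sin(a),np.cos(a)]])+[x,y]
    cv2.polylines(im,[np.int32(w2px(d,np.c_[c/1e3,np.full(4,.06)]).round())],True,(0,0,255),1)
c=np.array([[22,22],[22,-22],[-22,-22],[-22,22]])@np.array([[np.cos(a),np.sin(a)],[-np.sin(a),np.cos(a)]])+[695.9,109.8]
cv2.polylines(im,[np.int32(w2px(d,np.c_[c/1e3,np.full(4,.078)]).round())],True,(0,0,255),1)
cv2.imwrite("pics/w2.png",cv2.resize(im,(800,600),interpolation=cv2.INTER_CUBIC))
E
```

```text
t 3.17 p [694.7 107.7 212.1] yaw y-axis -1.1 z [-0.003 -0.    -1.   ] gap 85.4 F [ 0.2  0.5 -1.2] grip 0.0 q [ 0.08  0.26  1.55 -0.    1.34  0.1 ]
```

View pics/w2.png

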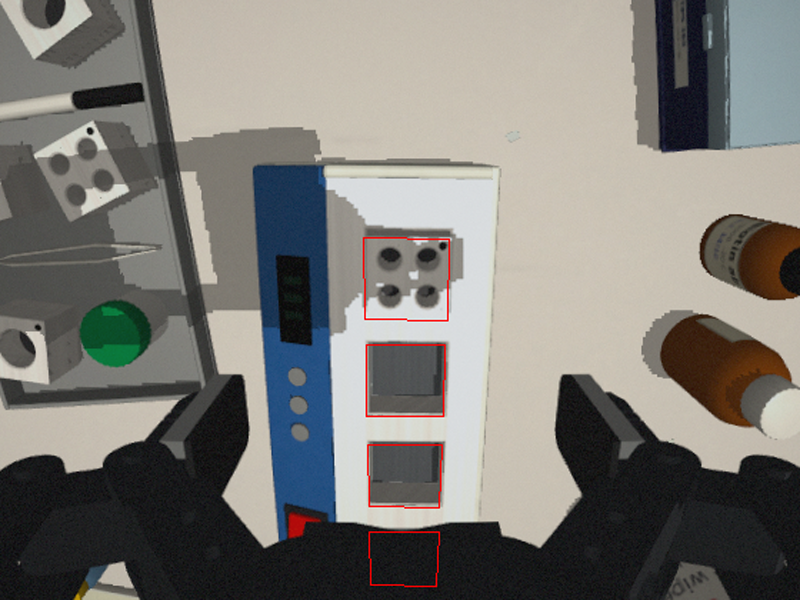

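The overlay of the heater pose fits wells 2 and 3 and the tube block within about 2 px (wells at (405,380) and (405,475), tube block at (407,278)). The calibration is consistent, so I'll grasp the tube block now.

Call:
{"api": "play_rows", "payload": {
  "moves": [1, 1, 2, -30, 0, 0, 0, 1, 0, 0, -30, 0, 0, 0, 1, 0, 0, -30, 0, 0, 0, 0.8, 0, 0, -30, 0, 0, 0, 0.7, 0, 0, -21, 0, 0, 0],
  "squeeze": 70
}}

```text
time_s: 3.63
ee_pos: [0.6943, 0.1096, 0.0699]
orientation: [0.716, 0.698, -0.002, -0.001]
ft_force: [-0.6, -0.8, -0.7]
finger_gap: 0.0637
grasp_force: 0.0
```

Call:
{"api": "play_rows", "payload": {
  "moves": [0, 0, 0, 0, 0, 0, 0, 0, 0, 0, 0, 0, 0, 0, 0, 0, 0, 0, 0, 0, 0, 0, 0, 0, 0, 0, 0, 0, 0, 0, 0, 0, 0, 0, 0]
}}

```text
time_s: 4.05
ee_pos: [0.6963, 0.1099, 0.0745]
orientation: [0.716, 0.698, 0.0, 0.0]
ft_force: [-1.2, 0.1, -1.5]
finger_gap: 0.0425
grasp_force: 73.1
```

```bash
python3 -c "
from h import *
st()"
```

```text
t 4.05 p [696.3 109.9  74.5] yaw y-axis -1.4 z [ 0. -0. -1.] gap 42.5 F [-1.2  0.1 -1.5] grip 73.1 q [ 0.08  0.38  1.64 -0.    1.13  0.1 ]
```

Call:
{"api": "play_rows", "payload": {
  "moves": [0, 0, 0, 10, 0, 0, 0, 0, 0, 0, 20, 0, 0, 0, 0, 0, 0, 30, 0, 0, 0, 0, 0, 0, 28, 0, 0, 0, 0, -20, 11, 0, 0, 0, -6]
}}

```text
time_s: 4.47
ee_pos: [0.6826, 0.1198, 0.1718]
orientation: [0.752, 0.659, 0.007, 0.005]
ft_force: [0.7, 0.8, -0.1]
finger_gap: 0.0419
grasp_force: 73.2
```

Call:
{"api": "play_rows", "payload": {
  "moves": [0, -20, 11, 0, 0, 0, -6, 0, -20, 11, 0, 0, 0, -6, 0, -20, 11, 0, 0, 0, -6, 0, -20, 11, 0, 0, 0, -6, 0, -20, 11, 0, 0, 0, -6]
}}

```text
time_s: 4.88
ee_pos: [0.5755, 0.1765, 0.163]
orientation: [0.898, 0.441, 0.001, 0.0]
ft_force: [-0.5, 0.5, -2.1]
finger_gap: 0.0426
grasp_force: 73.1
```

Call:
{"api": "play_rows", "payload": {
  "moves": [0, -20, 11, 0, 0, 0, -6, 0, -20, 11, 0, 0, 0, -6, 0, -20, 11, 0, 0, 0, -6, 0, -20, 11, 0, 0, 0, -6, 0, -20, 11, 0, 0, 0, -6]
}}

```text
time_s: 5.3
ee_pos: [0.4755, 0.2316, 0.163]
orientation: [0.981, 0.194, 0.001, -0.0]
ft_force: [-0.3, 0.4, -1.5]
finger_gap: 0.0424
grasp_force: 73.1
```

Call:
{"api": "play_rows", "payload": {
  "moves": [0, -20, 11, 0, 0, 0, -6, 0, -20, 11, 0, 0, 0, -6, 0, -18, 10, 0, 0, 0, -6, 0, 0, 0, -20, 0, 0, 0, 0, 0, 0, -20, 0, 0, 0]
}}

```text
time_s: 5.72
ee_pos: [0.419, 0.2645, 0.1243]
orientation: [0.999, 0.041, 0.003, -0.001]
ft_force: [-0.2, 0.5, -2.7]
finger_gap: 0.0422
grasp_force: 73.2
```

```bash
python3 -c "
from h import *
st()"
```

```text
t 5.72 p [419.  264.5 124.3] yaw y-axis -85.3 z [ 0.006  0.003 -1.   ] gap 42.2 F [-0.2  0.5 -2.7] grip 73.2 q [ 0.45 -0.12  2.1   0.    1.16  1.94]
```

Call:
{"api": "play_rows", "payload": {
  "moves": [0, 0, 0, -25, 0, 0, 0, 0, 0, 0, -25, 0, 0, 0, 0, 0, 0, -15, 0, 0, 0, 0, 0, 0, -10, 0, 0, 0, 0, 0, 0, -4, 0, 0, 0]
}}

```text
time_s: 6.13
ee_pos: [0.4177, 0.2627, 0.0417]
orientation: [0.999, 0.04, -0.001, 0.0]
ft_force: [0.1, 0.3, -1.6]
finger_gap: 0.0423
grasp_force: 73.1
```

Call:
{"api": "play_rows", "payload": {
  "moves": [0, 0, 0, -2, 0, 0, 0, 0, 0, 0, 0, 0, 0, 0]
}}

```text
time_s: 6.3
ee_pos: [0.4189, 0.2633, 0.0413]
orientation: [0.999, 0.04, 0.001, -0.0]
ft_force: [0.4, -0.2, -0.5]
finger_gap: 0.0423
grasp_force: 73.1
```

Call:
{"api": "play_rows", "payload": {
  "moves": [0, 0, 0, -1, 0, 0, 0, 0, 0, 0, 0, 0, 0, 0, 0, 0, 0, 0, 0, 0, 0]
}}

```text
time_s: 6.55
ee_pos: [0.4188, 0.2632, 0.0402]
orientation: [0.999, 0.04, 0.001, -0.0]
ft_force: [-0.1, -0.3, -1.4]
finger_gap: 0.0425
grasp_force: 73.1
```

Call:
{"api": "play_rows", "payload": {
  "moves": [0, 0, 0, -1, 0, 0, 0, 0, 0, 0, 0, 0, 0, 0, 0, 0, 0, 0, 0, 0, 0]
}}

```text
time_s: 6.8
ee_pos: [0.4185, 0.2631, 0.0387]
orientation: [0.999, 0.04, 0.0, -0.0]
ft_force: [0.1, 0.3, -0.1]
finger_gap: 0.0423
grasp_force: 73.2
```

Call:
{"api": "play_rows", "payload": {
  "moves": [0, 0, 0, -1, 0, 0, 0, 0, 0, 0, 0, 0, 0, 0, 0, 0, 0, -1, 0, 0, 0, 0, 0, 0, 0, 0, 0, 0]
}}

```text
time_s: 7.13
ee_pos: [0.4189, 0.2632, 0.0386]
orientation: [0.999, 0.041, 0.0, 0.0]
ft_force: [-6.3, -4.1, 12.1]
finger_gap: 0.0425
grasp_force: 74.5
```

Call:
{"api": "play_rows", "payload": {
  "moves": [0, 0, 0, -1, 0, 0, 0, 0, 0, 0, 0, 0, 0, 0, 0, 0, 0, 0, 0, 0, 0]
}}

```text
time_s: 7.38
ee_pos: [0.419, 0.2632, 0.0385]
orientation: [0.999, 0.041, -0.0, 0.0]
ft_force: [-8.1, -6.0, 19.0]
finger_gap: 0.0424
grasp_force: 75.1
```

```bash
python3 - <<'E'
from h import *
st(); d=snap("side")
im=d["image"][:,:,::-1][195:305,200:340]
cv2.imwrite("pics/s1.png",cv2.resize(im,None,fx=5,fy=5,interpolation=cv2.INTER_CUBIC))
E
```

```text
t 7.38 p [419.  263.2  38.5] yaw y-axis -85.3 z [-0.    -0.001 -1.   ] gap 42.4 F [-8.1 -6.  19. ] grip 75.1 q [ 0.45  0.    2.14 -0.    0.99  1.94]
```

View pics/s1.png

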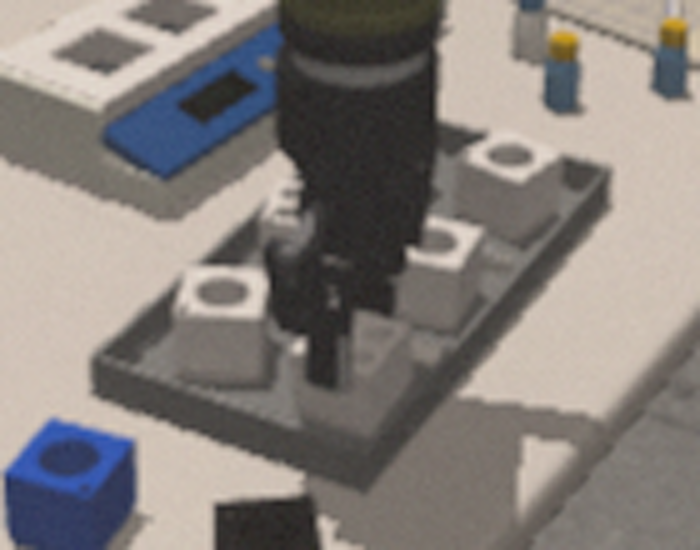

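The side view shows the tube block standing in the front-left corner of the tray (355,370), with A behind it at (222,325). Release, rise and re-measure.

Call:
{"api": "play_rows", "payload": {
  "moves": [0, 0, 0, 3, 0, 0, 0, 0.6, 0, 0, 0, 0, 0, 0, 0.75, 0, 0, 0, 0, 0, 0, 0.75, 0, 0, 10, 0, 0, 0, 0.75, 0, 0, 25, 0, 0, 0]
}}

```text
time_s: 7.85
ee_pos: [0.4152, 0.2615, 0.0702]
orientation: [0.999, 0.04, -0.004, 0.002]
ft_force: [-0.4, 0.6, -0.5]
finger_gap: 0.0641
grasp_force: 0.0
```

Call:
{"api": "play_rows", "payload": {
  "moves": [0.75, 15, 0, 30, 0, 0, 5, 0.75, 15, 0, 30, 0, 0, 5, 0.75, 15, 0, 30, 0, 0, 5, 0.75, 15, 0, 30, 0, 0, 5, 0.75, 17, 1, 10, 0, 0, 4]
}}

```text
time_s: 8.27
ee_pos: [0.4978, 0.2648, 0.2097]
orientation: [0.968, 0.249, 0.004, -0.001]
ft_force: [0.8, 0.7, 1.2]
finger_gap: 0.0643
grasp_force: 0.0
```

Call:
{"api": "play_rows", "payload": {
  "moves": [0.75, 0, 0, 0, 0, 0, 0, 0.75, 0, 0, 0, 0, 0, 0]
}}

```text
time_s: 8.43
ee_pos: [0.4956, 0.264, 0.2041]
orientation: [0.969, 0.246, 0.0, -0.0]
ft_force: [-0.5, 1.1, -1.4]
finger_gap: 0.0639
grasp_force: 0.0
```

```bash
cat > seeblk.py <<'E'
from det import *
import sys
z=float(sys.argv[1]) if len(sys.argv)>1 else .046
st(); d=snap("wrist")
for thr in (140,185):
  for r,c in quads(d,(0,0,560,420),thr,300,12000,z):
    if 38<min(r[1]) and max(r[1])<50: print(thr,np.round(r[0],1),np.round(r[1],1),round(r[2],1))
E
python3 seeblk.py
```

```text
t 8.43 p [495.6 264.  204.1] yaw y-axis -61.5 z [ 0.001  0.    -1.   ] gap 63.9 F [-0.5  1.1 -1.4] grip 0.0 q [ 0.39 -0.05  1.89  0.    1.3   1.47]
140 [432.6 163.8] [44.3 45.1] 10.8
140 [419.7 262.1] [43.  42.9] 4.9
185 [432.6 164.2] [43.4 43.6] 10.7
185 [507.6 170.8] [43.8 43.8] 22.5
185 [498.1 265.5] [40.2 43.6] 27.5
```

Call:
{"api": "play_rows", "payload": {
  "moves": [0.75, 1, 0.5, -40, 0, 0, 0, 0.75, 0, 0, -40, 0, 0, 0, 0.75, 0, 0, -40, 0, 0, 0, 0.75, 0, 0, -30, 0, 0, 0, 0.75, 0, 0, -15, 0, 0, 0]
}}

```text
time_s: 8.9
ee_pos: [0.4901, 0.2624, 0.0311]
orientation: [0.969, 0.247, -0.006, 0.001]
ft_force: [-1.2, 0.1, -0.9]
finger_gap: 0.0642
grasp_force: 0.0
```

Call:
{"api": "play_rows", "payload": {
  "moves": [0.7, 0, 0, 0, 0, 0, 0, 0, 0, 0, 0, 0, 0, 0, 0, 0, 0, 0, 0, 0, 0, 0, 0, 0, 0, 0, 0, 0, 0, 0, 0, 0, 0, 0, 0]
}}

```text
time_s: 9.32
ee_pos: [0.4969, 0.2648, 0.0398]
orientation: [0.969, 0.247, 0.001, -0.0]
ft_force: [0.1, -0.3, -2.7]
finger_gap: 0.042
grasp_force: 73.5
```

```bash
python3 -c "
from h import *
st()"
```

```text
t 9.32 p [496.9 264.8  39.8] yaw y-axis -61.4 z [ 0.002  0.001 -1.   ] gap 42.0 F [ 0.1 -0.3 -2.7] grip 73.5 q [0.39 0.14 1.99 0.   1.   1.47]
```

Call:
{"api": "play_rows", "payload": {
  "moves": [0, 0, 0, 10, 0, 0, 0, 0, 0, 0, 25, 0, 0, 0, 0, 0, 0, 30, 0, 0, 0, 0, 0, 0, 30, 0, 0, 0, 0, 16, -13, 25, 0, 0, 5]
}}

```text
time_s: 9.73
ee_pos: [0.511, 0.253, 0.1617]
orientation: [0.957, 0.291, 0.001, -0.001]
ft_force: [1.3, 0.9, -2.1]
finger_gap: 0.0425
grasp_force: 73.7
```

Call:
{"api": "play_rows", "payload": {
  "moves": [0, 17, -13, 0, 0, 0, 5, 0, 17, -13, 0, 0, 0, 5, 0, 17, -13, 0, 0, 0, 5, 0, 17, -13, 0, 0, 0, 5, 0, 17, -13, 0, 0, 0, 5]
}}

```text
time_s: 10.15
ee_pos: [0.5981, 0.1858, 0.16]
orientation: [0.871, 0.491, 0.001, 0.0]
ft_force: [-0.3, -0.1, -2.4]
finger_gap: 0.0421
grasp_force: 73.6
```

Call:
{"api": "play_rows", "payload": {
  "moves": [0, 17, -13, 0, 0, 0, 5, 0, 17, -13, 0, 0, 0, 5, 0, 17, -13, 0, 0, 0, 5, 0, 17, -13, 0, 0, 0, 5, 0, 17, -13, 0, 0, 0, 5]
}}

```text
time_s: 10.57
ee_pos: [0.6831, 0.1207, 0.1598]
orientation: [0.744, 0.668, 0.001, 0.0]
ft_force: [-0.1, 0.1, -1.9]
finger_gap: 0.0424
grasp_force: 73.6
```

Call:
{"api": "play_rows", "payload": {
  "moves": [0, 13, -12, -10, 0, 0, 5, 0, 0, 0, -20, 0, 0, 0, 0, 0, 0, -15, 0, 0, 0, 0, 0, 0, -8, 0, 0, 0, 0, 0, 0, 0, 0, 0, 0]
}}

```text
time_s: 10.98
ee_pos: [0.6928, 0.1096, 0.1022]
orientation: [0.715, 0.699, -0.002, -0.002]
ft_force: [-0.4, 0.0, -2.8]
finger_gap: 0.0423
grasp_force: 73.6
```

Call:
{"api": "play_rows", "payload": {
  "moves": [0, 0, 0, 0, 0, 0, 0, 0, 0, 0, 0, 0, 0, 0, 0, 0, 0, 0, 0, 0, 0]
}}

```text
time_s: 11.23
ee_pos: [0.6959, 0.1099, 0.1071]
orientation: [0.715, 0.699, 0.001, 0.001]
ft_force: [0.6, -0.0, -2.1]
finger_gap: 0.042
grasp_force: 73.6
```

```bash
python3 -c "
from h import *
st()
d=snap('wrist');im=d['image'][:,:,::-1].copy();cv2.imwrite('pics/w3.png',cv2.resize(im,(800,600)))"
```

```text
t 11.23 p [695.9 109.9 107.1] yaw y-axis -1.3 z [ 0.002  0.    -1.   ] gap 42.0 F [ 0.6 -0.  -2.1] grip 73.6 q [0.08 0.34 1.62 0.   1.17 0.1 ]
```

View pics/w3.png

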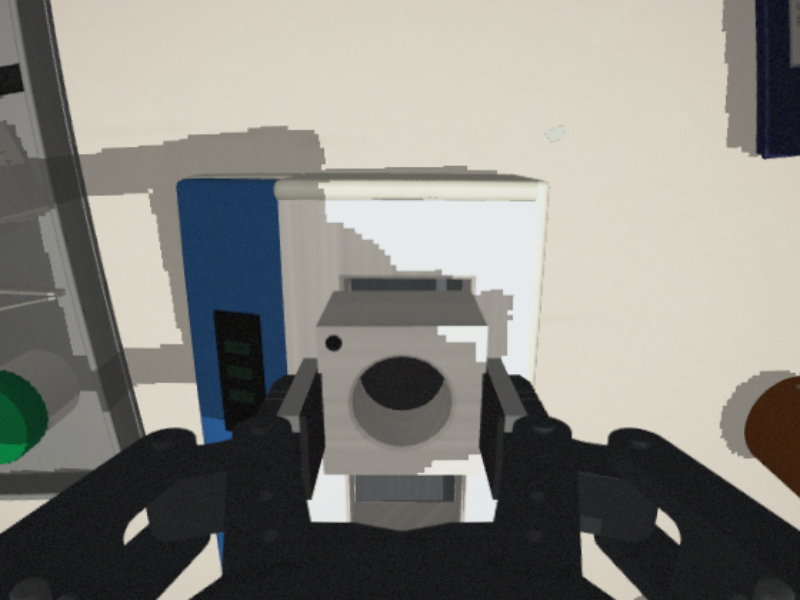

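```bash
python3 -c "
from h import *
d=snap('wrist')
print((px2w(d,np.array([[344,277],[476,277],[475,290]])*.7,.06)*1e3).round(1))
print((px2w(d,np.array([[402,415],[317,328],[488,324],[480,470],[324,474],[352,415],[452,415]])*.7,.1133)*1e3).round(1))"
```

```text
[[675.5 134.8  60. ]
 [722.2 133.7  60. ]
 [721.9 128.9  60. ]]
[[695.2 108.9 113.3]
 [674.  134.1 113.3]
 [717.8 134.2 113.3]
 [716.7  91.  113.3]
 [672.9  90.7 113.3]
 [681.7 109.2 113.3]
 [708.7 108.5 113.3]]
```

Call:
{"api": "play_rows", "payload": {
  "moves": [0, 1, 0, -3, 0, 0, 0, 0, 0, 0, -3, 0, 0, 0, 0, 0, 0, -3, 0, 0, 0, 0, 0, 0, -3, 0, 0, 0, 0, 0, 0, -3, 0, 0, 0]
}}

```text
time_s: 11.75
ee_pos: [0.6959, 0.1094, 0.0896]
orientation: [0.716, 0.699, -0.0, -0.0]
ft_force: [-0.5, -0.7, -1.1]
finger_gap: 0.0418
grasp_force: 73.6
```

Call:
{"api": "play_rows", "payload": {
  "moves": [0, 0, 0, -3, 0, 0, 0, 0, 0, 0, -3, 0, 0, 0, 0, 0, 0, 0, 0, 0, 0]
}}

```text
time_s: 12.0
ee_pos: [0.6968, 0.1088, 0.0842]
orientation: [0.716, 0.698, 0.0, 0.001]
ft_force: [2.8, -2.0, -2.9]
finger_gap: 0.0424
grasp_force: 73.7
```

Call:
{"api": "play_rows", "payload": {
  "moves": [0, 0.5, -0.5, -3, 0, 0, 0, 0, 0, 0, -3, 0, 0, 0, 0, 0, 0, -3, 0, 0, 0, 0, 0, 0, -2, 0, 0, 0, 0, 0, 0, 0, 0, 0, 0]
}}

```text
time_s: 12.42
ee_pos: [0.6968, 0.1088, 0.0729]
orientation: [0.716, 0.699, 0.0, 0.0]
ft_force: [2.6, -2.7, -2.3]
finger_gap: 0.0425
grasp_force: 73.7
```

Call:
{"api": "play_rows", "payload": {
  "moves": [0, 0, 0, -1, 0, 0, 0, 0, 0, 0, -1, 0, 0, 0, 0, 0, 0, 0, 0, 0, 0]
}}

```text
time_s: 12.67
ee_pos: [0.6968, 0.1087, 0.0715]
orientation: [0.716, 0.699, 0.0, 0.0]
ft_force: [1.4, -4.1, -0.7]
finger_gap: 0.0421
grasp_force: 73.9
```

Call:
{"api": "play_rows", "payload": {
  "moves": [0, 0, -0.5, -1, 0, 0, 0, 0, 0, 0, -1, 0, 0, 0, 0, 0, 0, -1, 0, 0, 0, 0, 0, 0, 0, 0, 0, 0, 0, 0, 0, 0, 0, 0, 0]
}}

```text
time_s: 13.08
ee_pos: [0.6969, 0.1087, 0.07]
orientation: [0.716, 0.699, 0.0, 0.0]
ft_force: [-1.9, -2.9, 7.2]
finger_gap: 0.0421
grasp_force: 74.6
```

Call:
{"api": "play_rows", "payload": {
  "moves": [0, 0, 0, -1, 0, 0, 0, 0, 0, 0, -1, 0, 0, 0, 0, 0, 0, 0, 0, 0, 0]
}}

```text
time_s: 13.33
ee_pos: [0.697, 0.1087, 0.0699]
orientation: [0.716, 0.699, 0.0, -0.0]
ft_force: [-5.1, -3.0, 14.2]
finger_gap: 0.0419
grasp_force: 75.6
```

Call:
{"api": "play_rows", "payload": {
  "moves": [0, 0, 0, 3, 0, 0, 0, 0.6, 0, 0, 0, 0, 0, 0, 0.75, 0, 0, 0, 0, 0, 0, 0.75, 0, 0, 10, 0, 0, 0, 0.75, 0, 0, 30, 0, 0, 0]
}}

```text
time_s: 13.75
ee_pos: [0.6924, 0.1086, 0.1033]
orientation: [0.715, 0.699, -0.004, -0.004]
ft_force: [-1.0, 0.1, -1.1]
finger_gap: 0.0642
grasp_force: 0.0
```

Call:
{"api": "play_rows", "payload": {
  "moves": [0.75, 0, 0, 30, 0, 0, 0, 0.75, -20, 4, 30, 0, 0, -6, 0.75, -20, 4, 30, 0, 0, -6, 0.75, -20, 4, 0, 0, 0, -6, 0.75, -20, 4, 0, 0, 0, -6]
}}

```text
time_s: 14.17
ee_pos: [0.6174, 0.1251, 0.2034]
orientation: [0.846, 0.532, 0.003, 0.001]
ft_force: [0.1, 0.1, -0.4]
finger_gap: 0.0642
grasp_force: 0.0
```

Call:
{"api": "play_rows", "payload": {
  "moves": [0.75, -20, 4, 0, 0, 0, -6, 0.75, -20, 4, 0, 0, 0, -6, 0.75, -20, 4, 0, 0, 0, -6, 0.75, -20, 4, 0, 0, 0, -6, 0.75, -20, 5, 0, 0, 0, -6]
}}

```text
time_s: 14.58
ee_pos: [0.5154, 0.1458, 0.1996]
orientation: [0.955, 0.295, -0.0, -0.0]
ft_force: [0.0, -0.3, 0.6]
finger_gap: 0.064
grasp_force: 0.0
```

Call:
{"api": "play_rows", "payload": {
  "moves": [0.75, -20, 4, 0, 0, 0, -6, 0.75, -20, 5, 0, 0, 0, -6, 0.75, -15, 5, 0, 0, 0, -6, 0.75, -10, 4, 0, 0, 0, -6, 0.75, 0, 0, 0, 0, 0, 0]
}}

```text
time_s: 15.0
ee_pos: [0.45, 0.1642, 0.1996]
orientation: [0.996, 0.093, -0.0, -0.0]
ft_force: [-0.5, -0.7, -0.4]
finger_gap: 0.0641
grasp_force: 0.0
```

Call:
{"api": "play_rows", "payload": {
  "moves": [0.75, 0, 0, 0, 0, 0, 0, 0.75, 0, 0, 0, 0, 0, 0]
}}

```text
time_s: 15.17
ee_pos: [0.4521, 0.1635, 0.1997]
orientation: [0.996, 0.094, 0.0, -0.0]
ft_force: [-0.3, 0.1, 0.1]
finger_gap: 0.0639
grasp_force: 0.0
```

```bash
python3 seeblk.py
```

```text
t 15.17 p [452.1 163.5 199.7] yaw y-axis -79.2 z [ 0.001  0.    -1.   ] gap 63.9 F [-0.3  0.1  0.1] grip 0.0 q [ 0.24 -0.23  2.06  0.    1.31  1.62]
185 [441.3  60.9] [44.2 44. ] 82.0
185 [419.6 261.5] [43.7 43.9] 4.8
```

```bash
python3 - <<'E'
from det import *
d=snap("wrist")
for thr in(120,140,160,185,205):
  for r,c in quads(d,(0,0,560,420),thr,300,30000,.046):
    if np.hypot(r[0][0]-432,r[0][1]-164)<60: print(thr,np.round(r[0],1),np.round(r[1],1),round(r[2],1))
c=R.from_euler("z",10.8,degrees=True).as_matrix()[:2,:2]@(np.array([[22,22,-22,-22],[22,-22,-22,22]]))+np.array([[432.6],[164]])
q=w2px(d,np.c_[c.T/1e3,np.full(4,.046)]);print(q.round())
cv2.imwrite("pics/w4.png",cv2.resize(d["image"][150:420,120:440,::-1],None,fx=2,fy=2))
E
```

```text
160 [474.1 160.6] [128.4 232.4] 4.0
185 [441.6 165.6] [25.1 44.4] 10.7
185 [458.2 208.5] [65.   8.2] 3.4
205 [441.3 165.3] [24.3 43.8] 10.7
205 [459.  208.7] [63.   7.1] 3.6
[[249. 188.]
 [304. 188.]
 [303. 239.]
 [250. 239.]]
```

View pics/w4.png

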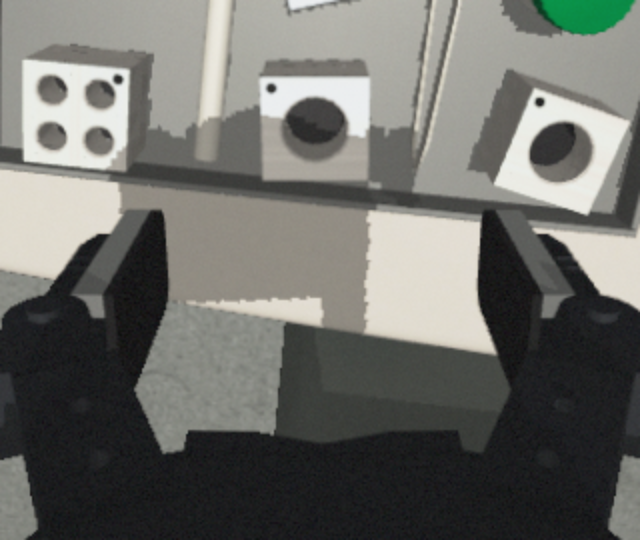

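B is where measured: the crop shows it at (315,125), matching the prediction. Grasping B.

Call:
{"api": "play_rows", "payload": {
  "moves": [0.75, -10, 0.5, -40, 0, 0, 0, 0.75, -9, 0, -40, 0, 0, 0, 0.75, 0, 0, -40, 0, 0, 0, 0.75, 0, 0, -25, 0, 0, 0, 0.75, 0, 0, -12, 0, 0, 0]
}}

```text
time_s: 15.68
ee_pos: [0.4297, 0.1629, 0.0377]
orientation: [0.996, 0.093, -0.004, 0.001]
ft_force: [0.6, -1.0, 0.3]
finger_gap: 0.064
grasp_force: 0.0
```

Call:
{"api": "play_rows", "payload": {
  "moves": [0.75, 0, 0, -5, 0, 0, 0, 0.7, 0, 0, 0, 0, 0, 0, 0, 0, 0, 0, 0, 0, 0, 0, 0, 0, 0, 0, 0, 0, 0, 0, 0, 0, 0, 0, 0]
}}

```text
time_s: 16.1
ee_pos: [0.4342, 0.1643, 0.039]
orientation: [0.996, 0.093, 0.002, -0.0]
ft_force: [2.0, 0.4, 2.9]
finger_gap: 0.0425
grasp_force: 72.6
```

Call:
{"api": "play_rows", "payload": {
  "moves": [0, 0, 0, 0, 0, 0, 0, 0, 0, 0, 0, 0, 0, 0]
}}

```text
time_s: 16.27
ee_pos: [0.4343, 0.1643, 0.039]
orientation: [0.996, 0.093, 0.002, -0.0]
ft_force: [1.7, -0.6, 3.7]
finger_gap: 0.0422
grasp_force: 72.4
```

```bash
python3 -c "
from h import *
st()"
```

```text
t 16.27 p [434.3 164.3  39. ] yaw y-axis -79.4 z [ 0.004  0.001 -1.   ] gap 42.2 F [ 1.7 -0.6  3.7] grip 72.4 q [ 0.25 -0.07  2.21 -0.    0.99  1.63]
```

Call:
{"api": "play_rows", "payload": {
  "moves": [0, 0, 0, 10, 0, 0, 0, 0, 0, 0, 25, 0, 0, 0, 0, 0, 0, 30, 0, 0, 0, 0, 0, 0, 30, 0, 0, 0, 0, 20, -9, 27, 0, 0, 6]
}}

```text
time_s: 16.68
ee_pos: [0.4498, 0.1556, 0.1602]
orientation: [0.989, 0.146, -0.002, -0.0]
ft_force: [0.5, 0.9, -2.8]
finger_gap: 0.0422
grasp_force: 71.8
```

Call:
{"api": "play_rows", "payload": {
  "moves": [0, 20, -9, 0, 0, 0, 6, 0, 20, -9, 0, 0, 0, 6, 0, 20, -9, 0, 0, 0, 6, 0, 20, -9, 0, 0, 0, 6, 0, 20, -9, 0, 0, 0, 6]
}}

```text
time_s: 17.1
ee_pos: [0.5527, 0.1094, 0.1592]
orientation: [0.917, 0.398, -0.001, -0.0]
ft_force: [-0.4, 0.1, -1.2]
finger_gap: 0.0423
grasp_force: 71.8
```

Call:
{"api": "play_rows", "payload": {
  "moves": [0, 20, -9, 0, 0, 0, 6, 0, 20, -9, 0, 0, 0, 6, 0, 20, -9, 0, 0, 0, 6, 0, 20, -9, 0, 0, 0, 6, 0, 20, -9, 0, 0, 0, 6]
}}

```text
time_s: 17.52
ee_pos: [0.6527, 0.0645, 0.1589]
orientation: [0.783, 0.622, -0.001, -0.001]
ft_force: [-0.7, -0.5, -1.8]
finger_gap: 0.0421
grasp_force: 71.7
```

Call:
{"api": "play_rows", "payload": {
  "moves": [0, 20, -10, 0, 0, 0, 6, 0, 15, -8, -10, 0, 0, 6, 0, 7, -4, -20, 0, 0, 0, 0, 0, 0, -15, 0, 0, 0, 0, 0, 0, -10, 0, 0, 0]
}}

```text
time_s: 17.93
ee_pos: [0.6927, 0.0429, 0.1012]
orientation: [0.716, 0.698, -0.002, -0.002]
ft_force: [-0.8, -0.2, -2.2]
finger_gap: 0.0421
grasp_force: 71.8
```

Call:
{"api": "play_rows", "payload": {
  "moves": [0, 0, 0, 0, 0, 0, 0, 0, 0, 0, 0, 0, 0, 0, 0, 0, 0, 0, 0, 0, 0]
}}

```text
time_s: 18.18
ee_pos: [0.6945, 0.0434, 0.1052]
orientation: [0.715, 0.699, 0.0, 0.0]
ft_force: [0.5, 0.1, -1.7]
finger_gap: 0.0421
grasp_force: 71.7
```

```bash
python3 -c "
from h import *
st()"
```

```text
t 18.18 p [694.5  43.4 105.2] yaw y-axis -1.3 z [ 0.001  0.    -1.   ] gap 42.1 F [ 0.5  0.1 -1.7] grip 71.7 q [-0.01  0.33  1.64  0.    1.17  0.01]
```

Call:
{"api": "play_rows", "payload": {
  "moves": [0, 0.7, 0.6, -4, 0, 0, 0, 0, 0, 0, -4, 0, 0, 0, 0, 0, 0, -4, 0, 0, 0, 0, 0, 0, -3, 0, 0, 0, 0, 0, 0, -3, 0, 0, 0]
}}

```text
time_s: 18.6
ee_pos: [0.6957, 0.0441, 0.0868]
orientation: [0.716, 0.699, 0.001, -0.0]
ft_force: [0.7, 2.9, -0.2]
finger_gap: 0.0419
grasp_force: 72.0
```

Call:
{"api": "play_rows", "payload": {
  "moves": [0, 0, 0, -3, 0, 0, 0, 0, 0, 0, 0, 0, 0, 0]
}}

```text
time_s: 18.77
ee_pos: [0.6953, 0.0442, 0.0827]
orientation: [0.716, 0.699, 0.0, -0.0]
ft_force: [1.4, 2.5, -2.7]
finger_gap: 0.0422
grasp_force: 71.8
```

Entering freely; continue to the bottom.

Call:
{"api": "play_rows", "payload": {
  "moves": [0, 0, 0.5, -3, 0, 0, 0, 0, 0, 0, -3, 0, 0, 0, 0, 0, 0, -2, 0, 0, 0, 0, 0, 0, -2, 0, 0, 0, 0, 0, 0, 0, 0, 0, 0]
}}

```text
time_s: 19.18
ee_pos: [0.6952, 0.0443, 0.0727]
orientation: [0.716, 0.699, 0.0, -0.0]
ft_force: [0.9, 3.4, -2.3]
finger_gap: 0.042
grasp_force: 71.8
```

Call:
{"api": "play_rows", "payload": {
  "moves": [0, 0, 0, -1, 0, 0, 0, 0, 0, 0, -1, 0, 0, 0, 0, 0, 0, -1, 0, 0, 0, 0, 0, 0, 0, 0, 0, 0]
}}

```text
time_s: 19.52
ee_pos: [0.6955, 0.0442, 0.0711]
orientation: [0.716, 0.699, 0.0, -0.0]
ft_force: [-2.4, 4.6, 3.2]
finger_gap: 0.042
grasp_force: 72.4
```

Call:
{"api": "play_rows", "payload": {
  "moves": [0, 0, 0, -1, 0, 0, 0, 0, 0, 0, -1, 0, 0, 0, 0, 0, 0, 0, 0, 0, 0]
}}

```text
time_s: 19.77
ee_pos: [0.6955, 0.0442, 0.0711]
orientation: [0.716, 0.699, -0.0, -0.0]
ft_force: [-7.6, 3.6, 12.2]
finger_gap: 0.0424
grasp_force: 73.5
```

Call:
{"api": "play_rows", "payload": {
  "moves": [0, 0, 0, 3, 0, 0, 0, 0.6, 0, 0, 0, 0, 0, 0, 0.75, 0, 0, 0, 0, 0, 0, 0.75, 0, 0, 10, 0, 0, 0, 0.75, 0, 0, 30, 0, 0, 0]
}}

```text
time_s: 20.18
ee_pos: [0.6917, 0.0432, 0.1058]
orientation: [0.716, 0.698, -0.004, -0.003]
ft_force: [-0.6, 0.9, -0.6]
finger_gap: 0.0639
grasp_force: 0.0
```

Call:
{"api": "play_rows", "payload": {
  "moves": [0.75, 0, 0, 30, 0, 0, 0, 0.75, -16, 1, 30, 0, 0, -6, 0.75, -16, 1, 30, 0, 0, -6, 0.75, -16, 1, 0, 0, 0, -6, 0.75, -16, 1, 0, 0, 0, -6]
}}

```text
time_s: 20.6
ee_pos: [0.6327, 0.0474, 0.2059]
orientation: [0.847, 0.532, 0.003, 0.002]
ft_force: [-0.8, -0.3, -1.3]
finger_gap: 0.0641
grasp_force: 0.0
```

Call:
{"api": "play_rows", "payload": {
  "moves": [0.75, -16, 1, 0, 0, 0, -6, 0.75, -16, 1, 0, 0, 0, -6, 0.75, -16, 1, 0, 0, 0, -6, 0.75, -16, 1, 0, 0, 0, -6, 0.75, -16, 1, 0, 0, 0, -6]
}}

```text
time_s: 21.02
ee_pos: [0.5508, 0.0524, 0.202]
orientation: [0.955, 0.295, 0.0, 0.001]
ft_force: [0.8, 0.8, 0.2]
finger_gap: 0.0639
grasp_force: 0.0
```

Call:
{"api": "play_rows", "payload": {
  "moves": [0.75, -16, 1, 0, 0, 0, -6, 0.75, -16, 1, 0, 0, 0, -6, 0.75, -16, 1, 0, 0, 0, -6, 0.75, -16, 1, 0, 0, 0, -6, 0.75, -8, 1, 0, 0, 0, -6]
}}

```text
time_s: 21.43
ee_pos: [0.4781, 0.0575, 0.2018]
orientation: [0.999, 0.038, 0.0, 0.001]
ft_force: [-0.0, -0.2, 0.0]
finger_gap: 0.064
grasp_force: 0.0
```

Call:
{"api": "play_rows", "payload": {
  "moves": [0.75, -6, 2, 0, 0, 0, -6, 0.75, 0, 0, 0, 0, 0, -0.5, 0.75, 0, 0, 0, 0, 0, 0, 0.75, 0, 0, 0, 0, 0, 0]
}}

```text
time_s: 21.77
ee_pos: [0.4738, 0.0597, 0.2018]
orientation: [1.0, -0.015, 0.0, 0.0]
ft_force: [0.7, -0.1, 0.1]
finger_gap: 0.0636
grasp_force: 0.0
```

```bash
python3 seeblk.py
```

```text
t 21.77 p [473.8  59.7 201.8] yaw y-axis -91.8 z [ 0.001 -0.    -1.   ] gap 63.6 F [ 0.7 -0.1  0.1] grip 0.0 q [ 0.01 -0.24  2.06 -0.    1.32  1.61]
140 [419.7 260.8] [44.5 44.1] 4.8
185 [419.6 260.8] [43.5 43.4] 4.5
185 [507.3 169.7] [43.9 43.9] 22.8
```

```bash
python3 - <<'E'
from det import *
d=snap("wrist")
q=w2px(d,[[.4413,.0609,.046]])[0].astype(int);print(q)
for thr in(100,110,120,130,140,150,185):
  for r,c in quads(d,(q[0]-45,q[1]-45,q[0]+45,q[1]+45),thr,300,9000,.046): print(thr,np.round(r[0],1),np.round(r[1],1),round(r[2],1))
E
```

```text
[281 228]
100 [407.   62.8] [76.8 10.3] 88.2
100 [448.8  61.3] [73.3 62.3] 88.2
110 [407.   62.8] [76.8 10.3] 88.2
110 [448.8  61.3] [73.3 62.3] 88.2
120 [406.5  62.8] [76.8  9.4] 88.2
120 [448.8  61.3] [73.2 62.3] 88.2
130 [449.3  61.3] [73.2 61.4] 88.2
140 [449.3  61.3] [73.1 61.4] 88.2
150 [427.9  62.4] [42.1 15.5] 83.1
150 [461.4  61.2] [72.6 37.2] 88.2
185 [456.2  58.4] [43.8 13.9] 81.7
```

C is unmoved (edges at x≈420 and 463 mm, angle 82°). Grasping it.

Call:
{"api": "play_rows", "payload": {
  "moves": [0.75, -12, 1, -35, 0, 0, -3, 0.75, -12, 0, -35, 0, 0, -3, 0.75, -8.5, 0, -40, 0, 0, 0, 0.75, 0, 0, -30, 0, 0, 0, 0.75, 0, 0, -12, 0, 0, 0]
}}

```text
time_s: 22.28
ee_pos: [0.437, 0.0608, 0.0443]
orientation: [0.998, -0.068, -0.004, 0.0]
ft_force: [-0.7, 0.9, -0.3]
finger_gap: 0.0641
grasp_force: 0.0
```

Call:
{"api": "play_rows", "payload": {
  "moves": [0.75, 0, 0, -10, 0, 0, 0, 0.7, 0, 0, 0, 0, 0, 0, 0, 0, 0, 0, 0, 0, 0, 0, 0, 0, 0, 0, 0, 0, 0, 0, 0, 0, 0, 0, 0]
}}

```text
time_s: 22.7
ee_pos: [0.4425, 0.061, 0.041]
orientation: [0.998, -0.069, 0.002, -0.0]
ft_force: [1.1, 0.5, -0.8]
finger_gap: 0.0422
grasp_force: 71.5
```

Call:
{"api": "play_rows", "payload": {
  "moves": [0, 0, 0, 0, 0, 0, 0, 0, 0, 0, 0, 0, 0, 0]
}}

```text
time_s: 22.87
ee_pos: [0.4423, 0.061, 0.0408]
orientation: [0.998, -0.069, 0.002, -0.0]
ft_force: [1.0, 0.3, 3.0]
finger_gap: 0.042
grasp_force: 72.1
```

```bash
python3 -c "
from h import *
st()"
```

```text
t 22.87 p [442.3  61.   40.8] yaw y-axis -97.9 z [ 0.003  0.    -1.   ] gap 42.0 F [1.  0.3 3. ] grip 72.1 q [ 0.02 -0.12  2.25 -0.    1.    1.72]
```

Call:
{"api": "play_rows", "payload": {
  "moves": [0, 0, 0, 10, 0, 0, 0, 0, 0, 0, 25, 0, 0, 0, 0, 0, 0, 30, 0, 0, 0, 0, 0, 0, 30, 0, 0, 0, 0, 16, -5, 25, 0, 0, 6]
}}

```text
time_s: 23.28
ee_pos: [0.4551, 0.0566, 0.1611]
orientation: [1.0, -0.015, -0.0, -0.0]
ft_force: [0.5, 0.2, -2.3]
finger_gap: 0.0423
grasp_force: 71.6
```

Call:
{"api": "play_rows", "payload": {
  "moves": [0, 16, -5, 0, 0, 0, 6, 0, 16, -5, 0, 0, 0, 6, 0, 16, -5, 0, 0, 0, 6, 0, 16, -5, 0, 0, 0, 6, 0, 16, -5, 0, 0, 0, 6]
}}

```text
time_s: 23.7
ee_pos: [0.5371, 0.0308, 0.1596]
orientation: [0.969, 0.246, -0.0, -0.0]
ft_force: [-1.0, 0.5, -1.1]
finger_gap: 0.0422
grasp_force: 71.6
```

Call:
{"api": "play_rows", "payload": {
  "moves": [0, 16, -5, 0, 0, 0, 6, 0, 16, -5, 0, 0, 0, 6, 0, 16, -5, 0, 0, 0, 6, 0, 16, -5, 0, 0, 0, 6, 0, 16, -5, 0, 0, 0, 6]
}}

```text
time_s: 24.12
ee_pos: [0.6171, 0.0058, 0.1594]
orientation: [0.873, 0.488, -0.0, -0.0]
ft_force: [0.2, 0.4, -1.9]
finger_gap: 0.0421
grasp_force: 71.6
```

Call:
{"api": "play_rows", "payload": {
  "moves": [0, 16, -5, 0, 0, 0, 6, 0, 16, -6, 0, 0, 0, 6, 0, 16, -6, 0, 0, 0, 6, 0, 16, -6, -10, 0, 0, 6, 0, 11, -5, -15, 0, 0, 6]
}}

```text
time_s: 24.53
ee_pos: [0.6941, -0.0225, 0.1367]
orientation: [0.717, 0.697, 0.001, 0.002]
ft_force: [0.1, 0.7, -1.6]
finger_gap: 0.042
grasp_force: 71.6
```

Call:
{"api": "play_rows", "payload": {
  "moves": [0, 0, 0, -15, 0, 0, 0.5, 0, 0, 0, -10, 0, 0, 0, 0, 0, 0, 0, 0, 0, 0, 0, 0, 0, 0, 0, 0, 0, 0, 0, 0, 0, 0, 0, 0]
}}

```text
time_s: 24.95
ee_pos: [0.6916, -0.0216, 0.11]
orientation: [0.716, 0.698, 0.0, 0.0]
ft_force: [-0.0, -0.3, -1.8]
finger_gap: 0.0419
grasp_force: 71.6
```

```bash
python3 -c "
from h import *
st()"
```

```text
t 24.95 p [691.6 -21.6 110. ] yaw y-axis -1.4 z [ 0.  0. -1.] gap 41.9 F [-0.  -0.3 -1.8] grip 71.6 q [-0.11  0.32  1.65  0.    1.17 -0.08]
```

Shift x by +2 mm, then descend.

Call:
{"api": "play_rows", "payload": {
  "moves": [0, 2, -0.3, -4, 0, 0, 0, 0, 0, 0, -4, 0, 0, 0, 0, 0, 0, -4, 0, 0, 0, 0, 0, 0, -4, 0, 0, 0, 0, 0, 0, -3, 0, 0, 0]
}}

```text
time_s: 25.37
ee_pos: [0.6936, -0.0222, 0.0896]
orientation: [0.716, 0.699, -0.0, -0.0]
ft_force: [-0.2, -0.9, -1.7]
finger_gap: 0.0422
grasp_force: 71.6
```

Call:
{"api": "play_rows", "payload": {
  "moves": [0, 0, 0, -3, 0, 0, 0, 0, 0, 0, -3, 0, 0, 0, 0, 0, 0, 0, 0, 0, 0]
}}

```text
time_s: 25.62
ee_pos: [0.6933, -0.0222, 0.0832]
orientation: [0.716, 0.699, -0.001, -0.001]
ft_force: [-0.4, 0.2, -2.1]
finger_gap: 0.0423
grasp_force: 71.6
```

Call:
{"api": "play_rows", "payload": {
  "moves": [0, 0, 0, -3, 0, 0, 0, 0, 0, 0, -3, 0, 0, 0, 0, 0, 0, -2, 0, 0, 0, 0, 0, 0, -1, 0, 0, 0, 0, 0, 0, 0, 0, 0, 0]
}}

```text
time_s: 26.03
ee_pos: [0.6936, -0.0222, 0.0749]
orientation: [0.716, 0.699, -0.0, -0.0]
ft_force: [0.3, 0.2, -1.4]
finger_gap: 0.0423
grasp_force: 71.6
```

Call:
{"api": "play_rows", "payload": {
  "moves": [0, 0, 0, -1, 0, 0, 0, 0, 0, 0, -1, 0, 0, 0, 0, 0, 0, -1, 0, 0, 0, 0, 0, 0, 0, 0, 0, 0]
}}

```text
time_s: 26.37
ee_pos: [0.6941, -0.0224, 0.0729]
orientation: [0.716, 0.699, 0.0, 0.0]
ft_force: [-0.9, -0.3, 1.2]
finger_gap: 0.042
grasp_force: 71.9
```

Call:
{"api": "play_rows", "payload": {
  "moves": [0, 0, 0, -1, 0, 0, 0, 0, 0, 0, -1, 0, 0, 0, 0, 0, 0, 0, 0, 0, 0]
}}

```text
time_s: 26.62
ee_pos: [0.6941, -0.0223, 0.0728]
orientation: [0.715, 0.699, -0.0, 0.0]
ft_force: [-5.8, -0.4, 9.9]
finger_gap: 0.0422
grasp_force: 72.9
```

Call:
{"api": "play_rows", "payload": {
  "moves": [0, 0, 0, 2, 0, 0, 0, 0.6, 0, 0, 0, 0, 0, 0, 0.75, 0, 0, 0, 0, 0, 0, 0.75, 0, 0, 10, 0, 0, 0, 0.75, 0, 0, 30, 0, 0, 0]
}}

```text
time_s: 27.03
ee_pos: [0.6902, -0.0219, 0.1068]
orientation: [0.716, 0.699, -0.003, -0.004]
ft_force: [-0.5, -0.1, -0.4]
finger_gap: 0.064
grasp_force: 0.0
```

Call:
{"api": "play_rows", "payload": {
  "moves": [0.75, -6, 1, 12, 0, 0, -6, 0.75, -6, 1, 12, 0, 0, -6, 0.75, -6, 1, 12, 0, 0, -6, 0.75, -6, 1, 12, 0, 0, -6, 0.75, -6, 1, 12, 0, 0, -6]
}}

```text
time_s: 27.45
ee_pos: [0.6637, -0.0172, 0.1736]
orientation: [0.873, 0.487, 0.0, 0.0]
ft_force: [0.3, 0.2, 0.1]
finger_gap: 0.0638
grasp_force: 0.0
```

Call:
{"api": "play_rows", "payload": {
  "moves": [0.75, -6, 1, 12, 0, 0, -6, 0.75, -6, 1, 12, 0, 0, -6, 0.75, -6, 1, 12, 0, 0, -6, 0.75, -6, 1, 12, 0, 0, -6, 0.75, -6, 1, 12, 0, 0, -6]
}}

```text
time_s: 27.87
ee_pos: [0.6336, -0.0122, 0.2336]
orientation: [0.97, 0.245, 0.0, 0.0]
ft_force: [0.3, -0.2, 0.8]
finger_gap: 0.0637
grasp_force: 0.0
```

Call:
{"api": "play_rows", "payload": {
  "moves": [0.75, -6, 1, 12, 0, 0, -6, 0.75, -6, 1, 12, 0, 0, -6, 0.75, -6, 1, 12, 0, 0, -6, 0.75, -6, 1, 12, 0, 0, -6, 0.75, -6, 1, 12, 0, 0, -5]
}}

```text
time_s: 28.28
ee_pos: [0.6036, -0.0072, 0.2936]
orientation: [1.0, -0.006, 0.0, 0.0]
ft_force: [0.7, -0.4, -0.8]
finger_gap: 0.0641
grasp_force: 0.0
```

Call:
{"api": "play_rows", "payload": {
  "moves": [0.75, 0, 0, 0, 0, 0, 0, 0.75, 0, 0, 0, 0, 0, 0, 0.75, 0, 0, 0, 0, 0, 0]
}}

```text
time_s: 28.53
ee_pos: [0.6038, -0.0073, 0.2918]
orientation: [1.0, -0.002, -0.0, -0.0]
ft_force: [-0.7, 0.4, 0.3]
finger_gap: 0.0642
grasp_force: 0.0
```

```bash
python3 - <<'E'
from det import *
import pickle
st(); d=snap("wrist"); pickle.dump(d,open("w5.pkl","wb"))
for thr in(150,185,200):
  for r,c in quads(d,(0,0,560,420),thr,300,12000,.078):
    if 36<min(r[1]) and max(r[1])<52: print(thr,np.round(r[0],1),np.round(r[1],1),round(r[2],1))
cv2.imwrite("pics/w5.png",cv2.resize(d["image"][:,:,::-1],(800,600),interpolation=cv2.INTER_CUBIC))
E
```

```text
t 28.53 p [603.8  -7.3 291.8] yaw y-axis -90.3 z [-0.  0. -1.] gap 64.2 F [-0.7  0.4  0.3] grip 0.0 q [-0.1  -0.    1.7   0.    1.45  1.47]
185 [521.4 154.6] [39.9 39.9] 22.3
200 [521.4 154.6] [39.8 39.4] 22.1
```

View pics/w5.png

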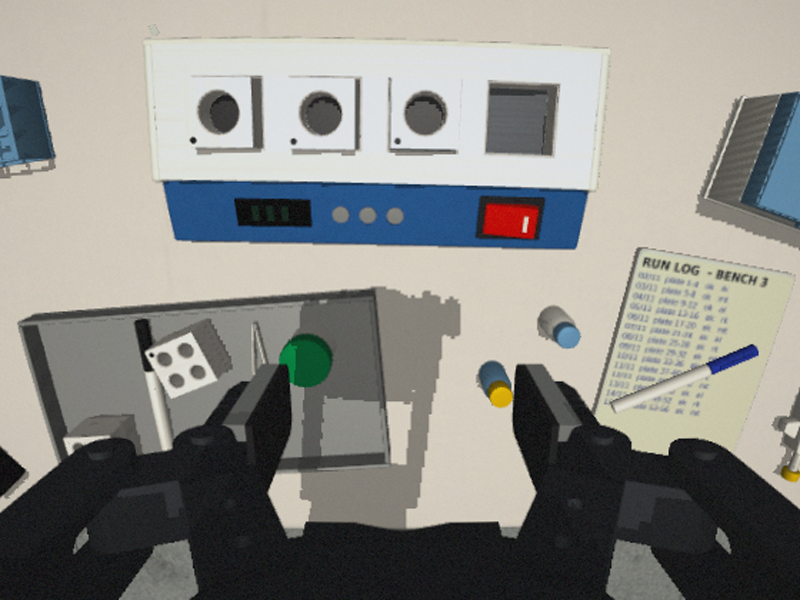

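The picture shows the three vial blocks seated in wells 1–3 (bores at (219,112), (320,113) and (425,113)) and well 4 empty. Caps show at (500,394) yellow and (568,334) blue; the third vial is hidden behind a finger. I'll fit the bores and caps.

```bash
cat > fit.py <<'E'
from h import *
def circ(d,mask,roi,z,amin=60):
    x0,y0,x1,y1=roi; m=np.zeros(mask.shape,np.uint8); m[y0:y1,x0:x1]=mask[y0:y1,x0:x1]*255
    for c in cv2.findContours(m,cv2.RETR_EXTERNAL,cv2.CHAIN_APPROX_NONE)[0]:
        if cv2.contourArea(c)>amin:
            W=(px2w(d,cv2.convexHull(c).reshape(-1,2),z)[:,:2]*1e3).astype(np.float32)
            (cx,cy),(a,b),_=cv2.fitEllipse(W); print(np.round([cx,cy],1),"axes",round(a,1),round(b,1))
def yellow(d):
    h=cv2.cvtColor(d["image"],cv2.COLOR_RGB2HSV); return (h[...,0]>15)&(h[...,0]<32)&(h[...,1]>150)&(h[...,2]>90)
def bluecap(d):
    h=cv2.cvtColor(d["image"],cv2.COLOR_RGB2HSV); return (h[...,0]>95)&(h[...,0]<112)&(h[...,1]>70)&(h[...,2]>120)
E
python3 - <<'E'
from fit import *
import pickle
d=pickle.load(open("w5.pkl","rb"));g=cv2.cvtColor(d["image"],cv2.COLOR_RGB2GRAY)
for u,v in((219,112),(320,113),(425,113)):
    u,v=int(u*.7),int(v*.7); circ(d,g<185,(u-17,v-18,u+17,v+18),.078)
print("y");circ(d,yellow(d),(300,220,450,300),.05)
print("b");circ(d,bluecap(d),(370,215,420,250),.05,40)
d=pickle.load(open("w1.pkl","rb"))
print("y1");circ(d,yellow(d),(300,180,450,270),.05)
print("b1");circ(d,bluecap(d),(385,155,420,185),.05,40)
E
```

```text
[696.4 110.5] axes 27.5 28.2
[694.3  44.7] axes 27.7 27.8
[693.9 -21.9] axes 27.7 27.8
y
[484.9 -83.7] axes 17.8 22.8
b
[ 532.5 -134. ] axes 17.2 17.8
y1
[ 434.5 -140.9] axes 17.9 22.0
[483.4 -83.4] axes 18.0 20.4
b1
[ 531.9 -133.9] axes 17.1 17.4
```

Call:
{"api": "play_rows", "payload": {
  "moves": [0.75, -17, -11, -30, 0, 0, 0, 0.75, -17, -11, -30, 0, 0, 0, 0.75, -17, -11, -30, 0, 0, 0, 0.75, -17, -11, -30, 0, 0, 0, 0.75, -17, -11, -30, 0, 0, 0],
  "squeeze": 30
}}

```text
time_s: 29.0
ee_pos: [0.5175, -0.0626, 0.1398]
orientation: [1.0, -0.003, -0.001, -0.0]
ft_force: [0.3, -0.6, -0.3]
finger_gap: 0.0637
grasp_force: 0.0
```

Call:
{"api": "play_rows", "payload": {
  "moves": [0.75, -17, -11, -30, 0, 0, 0, 0.75, -17, -11, -25, 0, 0, 0, 0.75, -1, 0, -10, 0, 0, 0, 0.75, 0, 0, 0, 0, 0, 0, 0.75, 0, 0, 0, 0, 0, 0]
}}

```text
time_s: 29.42
ee_pos: [0.4842, -0.0842, 0.0771]
orientation: [1.0, -0.003, -0.0, -0.0]
ft_force: [0.6, 0.4, 0.6]
finger_gap: 0.064
grasp_force: 0.0
```

```bash
python3 - <<'E'
from fit import *
st(); d=snap("wrist"); circ(d,yellow(d),(150,150,420,420),.05)
E
```

```text
t 29.42 p [484.2 -84.2  77.1] yaw y-axis -90.4 z [-0.  0. -1.] gap 64.0 F [0.6 0.4 0.6] grip 0.0 q [-0.28 -0.07  2.13  0.    1.07  1.3 ]
[483.6 -85.1] axes 17.8 20.4
```

Call:
{"api": "play_rows", "payload": {
  "moves": [0.7, -0.8, 0, -20, 0, 0, 0, 0.7, 0, 0, -14, 0, 0, 0, 0.7, 0, 0, -7, 0, 0, 0, 0.7, 0, 0, -3, 0, 0, 0, 0.65, 0, 0, 0, 0, 0, 0]
}}

```text
time_s: 29.88
ee_pos: [0.484, -0.0841, 0.0339]
orientation: [1.0, -0.003, 0.0, 0.0]
ft_force: [-0.5, 0.7, 0.7]
finger_gap: 0.0558
grasp_force: 0.0
```

Call:
{"api": "play_rows", "payload": {
  "moves": [0.3, 0, 0, 0, 0, 0, 0, 0, 0, 0, 0, 0, 0, 0, 0, 0, 0, 0, 0, 0, 0, 0, 0, 0, 0, 0, 0, 0, 0, 0, 0, 0, 0, 0, 0]
}}

```text
time_s: 30.3
ee_pos: [0.484, -0.0846, 0.0345]
orientation: [1.0, -0.003, 0.001, 0.0]
ft_force: [-0.6, -1.2, 3.8]
finger_gap: 0.0212
grasp_force: 29.4
```

Call:
{"api": "play_rows", "payload": {
  "moves": [0, 0, 0, 0, 0, 0, 0, 0, 0, 0, 0, 0, 0, 0]
}}

```text
time_s: 30.47
ee_pos: [0.4841, -0.0846, 0.0344]
orientation: [1.0, -0.003, 0.001, 0.0]
ft_force: [0.1, -0.5, 5.3]
finger_gap: 0.0212
grasp_force: 29.6
```

```bash
python3 - <<'E'
from fit import *
st(); d=snap("wrist"); circ(d,yellow(d),(150,150,420,420),.05)
E
```

```text
t 30.47 p [484.1 -84.6  34.4] yaw y-axis -90.4 z [ 0.002 -0.001 -1.   ] gap 21.2 F [ 0.1 -0.5  5.3] grip 29.6 q [-0.28 -0.    2.16 -0.    0.98  1.3 ]
[482.9 -83.1] axes 17.5 17.9
```

Call:
{"api": "play_rows", "payload": {
  "moves": [0, 0, 0, 10, 0, 0, 0, 0, 0, 0, 25, 0, 0, 0, 0, 0, 0, 30, 0, 0, 0, 0, 0, 0, 30, 0, 0, 0, 0, 20, 6, 20, 0, 0, 0]
}}

```text
time_s: 30.93
ee_pos: [0.5016, -0.0786, 0.1507]
orientation: [1.0, -0.004, 0.0, 0.0]
ft_force: [1.4, -0.6, -0.2]
finger_gap: 0.021
grasp_force: 29.4
```

Call:
{"api": "play_rows", "payload": {
  "moves": [0, 26, 8, 0, 0, 0, 0, 0, 26, 8, 0, 0, 0, 0, 0, 26, 8, 0, 0, 0, 0, 0, 26, 8, 0, 0, 0, 0, 0, 26, 8, 0, 0, 0, 0]
}}

```text
time_s: 31.35
ee_pos: [0.6336, -0.0377, 0.1481]
orientation: [1.0, -0.003, -0.001, -0.0]
ft_force: [1.1, 1.2, 0.5]
finger_gap: 0.0211
grasp_force: 29.4
```

Call:
{"api": "play_rows", "payload": {
  "moves": [0, 26, 8, 0, 0, 0, 0, 0, 20, 5, 0, 0, 0, 0, 0, 10, 2, -8, 0, 0, 0, 0, 5, 0.5, -12, 0, 0, 0, 0, 0, 0, -8, 0, 0, 0]
}}

```text
time_s: 31.77
ee_pos: [0.6937, -0.0225, 0.1184]
orientation: [1.0, -0.003, -0.001, -0.0]
ft_force: [-0.2, -0.1, -0.2]
finger_gap: 0.0214
grasp_force: 29.4
```

Call:
{"api": "play_rows", "payload": {
  "moves": [0, 0, 0, 0, 0, 0, 0, 0, 0, 0, 0, 0, 0, 0, 0, 0, 0, 0, 0, 0, 0]
}}

```text
time_s: 32.02
ee_pos: [0.6932, -0.023, 0.1202]
orientation: [1.0, -0.003, -0.0, -0.0]
ft_force: [-0.1, 0.4, 1.0]
finger_gap: 0.0208
grasp_force: 29.4
```

```bash
python3 - <<'E'
from fit import *
st(); d=snap("wrist"); s=arm.get_state(); z=s["ee_pos"][2]-.0344+.05
circ(d,yellow(d),(150,150,420,420),z)
cv2.imwrite("pics/w6.png",cv2.resize(d["image"][:,:,::-1],(800,600),interpolation=cv2.INTER_CUBIC))
E
```

```text
t 32.02 p [693.2 -23.  120.2] yaw y-axis -90.4 z [-0.001  0.    -1.   ] gap 20.8 F [-0.1  0.4  1. ] grip 29.4 q [-0.11  0.31  1.64 -0.    1.19  1.47]
[692.9 -21.6] axes 17.7 18.3
```

View pics/w6.png

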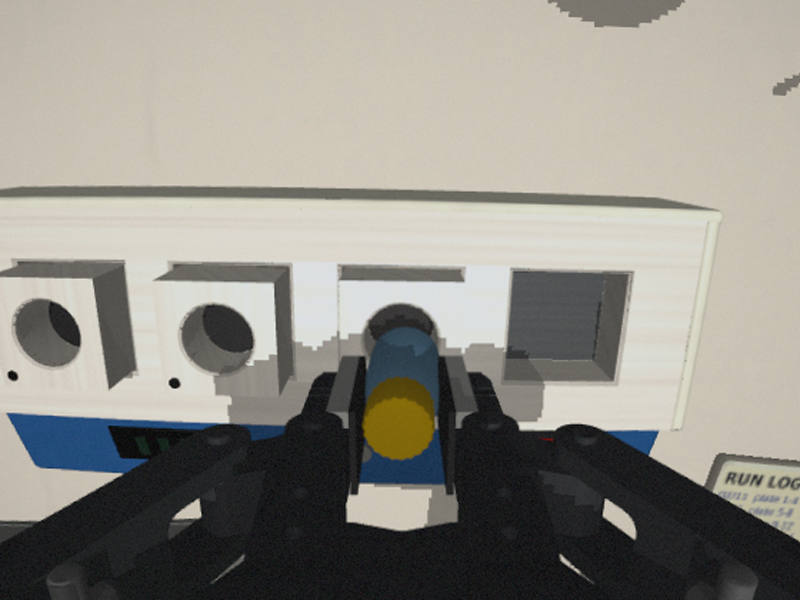

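```bash
python3 - <<'E'
from fit import *
d=snap("wrist");g=cv2.cvtColor(d["image"],cv2.COLOR_RGB2GRAY)
P=px2w(d,np.array([[400,303],[364,338],[438,338],[182,339],[254,339],[217,304],[217,375],[12,333],[82,333],[47,298],[47,368]])*.7,.078)[:,:2]*1e3
print(P.round(1))
E
```

```text
[[708.4 -22. ]
 [695.4  -9.1]
 [695.3 -35.5]
 [695.2  57.2]
 [695.2  30.6]
 [708.4  42.8]
 [681.1  45.7]
 [697.3 124.5]
 [697.5  95.5]
 [711.  107. ]
 [683.3 112.7]]
```

Call:
{"api": "play_rows", "payload": {
  "moves": [0, 1.8, -0.5, 0, 0, 0, 0, 0, 0, 0, -4, 0, 0, 0, 0, 0, 0, -4, 0, 0, 0, 0, 0, 0, -3, 0, 0, 0, 0, 0, 0, -3, 0, 0, 0]
}}

```text
time_s: 32.53
ee_pos: [0.6956, -0.0232, 0.1057]
orientation: [1.0, -0.003, -0.0, -0.0]
ft_force: [0.1, 1.3, -0.9]
finger_gap: 0.0211
grasp_force: 29.4
```

Call:
{"api": "play_rows", "payload": {
  "moves": [0, 0, 0, -2, 0, 0, 0, 0, 0, 0, 0, 0, 0, 0]
}}

```text
time_s: 32.7
ee_pos: [0.6954, -0.0231, 0.1033]
orientation: [1.0, -0.003, -0.001, -0.0]
ft_force: [0.7, -0.4, 0.5]
finger_gap: 0.0211
grasp_force: 29.4
```

In the bore without force; lower to the bottom.

Call:
{"api": "play_rows", "payload": {
  "moves": [0, 0, 0, -4, 0, 0, 0, 0, 0, 0, -3, 0, 0, 0, 0, 0, 0, -3, 0, 0, 0, 0, 0, 0, -1, 0, 0, 0, 0, 0, 0, 0, 0, 0, 0]
}}

```text
time_s: 33.12
ee_pos: [0.6956, -0.0232, 0.0927]
orientation: [1.0, -0.003, -0.0, -0.0]
ft_force: [-0.4, 0.0, -1.2]
finger_gap: 0.021
grasp_force: 29.4
```

Call:
{"api": "play_rows", "payload": {
  "moves": [0, 0, 0, -1, 0, 0, 0, 0, 0, 0, -0.5, 0, 0, 0, 0, 0, 0, 0, 0, 0, 0]
}}

```text
time_s: 33.37
ee_pos: [0.6959, -0.0233, 0.0918]
orientation: [1.0, -0.003, 0.0, 0.0]
ft_force: [-0.1, -0.3, 0.6]
finger_gap: 0.021
grasp_force: 29.4
```

Call:
{"api": "play_rows", "payload": {
  "moves": [0, 0, 0, -1, 0, 0, 0, 0, 0, 0, 0, 0, 0, 0, 0, 0, 0, -1, 0, 0, 0, 0, 0, 0, 0, 0, 0, 0]
}}

```text
time_s: 33.7
ee_pos: [0.6963, -0.0233, 0.0906]
orientation: [1.0, -0.003, 0.001, 0.0]
ft_force: [-0.0, 0.7, 2.5]
finger_gap: 0.0209
grasp_force: 29.7
```

Call:
{"api": "play_rows", "payload": {
  "moves": [0.4, 0, 0, 0, 0, 0, 0, 0.6, 0, 0, 0, 0, 0, 0, 0.6, 0, 0, 8, 0, 0, 0, 0.6, 0, 0, 25, 0, 0, 0, 0.6, 0, 0, 30, 0, 0, 0]
}}

```text
time_s: 34.12
ee_pos: [0.6938, -0.0231, 0.1504]
orientation: [1.0, -0.003, -0.003, -0.0]
ft_force: [0.8, -0.2, -0.4]
finger_gap: 0.0515
grasp_force: 0.0
```

Call:
{"api": "play_rows", "payload": {
  "moves": [0.75, -20, -14, 5, 0, 0, 0, 0.75, -28, -19, 0, 0, 0, 0, 0.75, -28, -19, 0, 0, 0, 0, 0.75, -28, -19, 0, 0, 0, 0, 0.75, -28, -19, 0, 0, 0, 0]
}}

```text
time_s: 34.53
ee_pos: [0.5626, -0.1138, 0.1583]
orientation: [1.0, -0.003, 0.0, 0.0]
ft_force: [-0.2, -0.3, -0.4]
finger_gap: 0.064
grasp_force: 0.0
```

Call:
{"api": "play_rows", "payload": {
  "moves": [0.75, -20, -14, -20, 0, 0, 0, 0.75, -11, -8, -30, 0, 0, 0, 0.75, 0, 0, -20, 0, 0, 0, 0.75, 0, 0, -8, 0, 0, 0, 0.75, 0, 0, 0, 0, 0, 0]
}}

```text
time_s: 34.95
ee_pos: [0.5313, -0.1348, 0.0778]
orientation: [1.0, -0.003, -0.002, -0.001]
ft_force: [-0.1, -0.0, 0.8]
finger_gap: 0.0643
grasp_force: 0.0
```

Call:
{"api": "play_rows", "payload": {
  "moves": [0.75, 0, 0, 0, 0, 0, 0, 0.75, 0, 0, 0, 0, 0, 0]
}}

```text
time_s: 35.12
ee_pos: [0.5345, -0.1354, 0.0817]
orientation: [1.0, -0.003, 0.001, 0.001]
ft_force: [0.7, 0.0, -0.2]
finger_gap: 0.0638
grasp_force: 0.0
```

```bash
python3 - <<'E'
from fit import *
st(); d=snap("wrist"); circ(d,bluecap(d),(180,150,390,400),.05)
E
```

```text
t 35.12 p [ 534.5 -135.4   81.7] yaw y-axis -90.3 z [ 0.003 -0.001 -1.   ] gap 63.8 F [ 0.7  0.  -0.2] grip 0.0 q [-0.35  0.06  2.    0.    1.08  1.23]
```

```bash
python3 - <<'E'
from fit import *
st(); d=snap("wrist"); h=cv2.cvtColor(d["image"],cv2.COLOR_RGB2HSV)
q=w2px(d,[[.5328,-.1345,.05]])[0].astype(int);print(q,h[q[1]-3:q[1]+4:3,q[0]-3:q[0]+4:3].reshape(-1,3).tolist())
m=(h[...,0]>90)&(h[...,0]<118)&(h[...,1]>60)&(h[...,2]>50)
circ(d,m,(q[0]-50,q[1]-60,q[0]+50,q[1]+60),.05)
E
```

```text
t 35.17 p [ 534.6 -135.4   81.9] yaw y-axis -90.3 z [ 0.003 -0.001 -1.   ] gap 64.3 F [-0.7 -0.4 -0. ] grip 0.0 q [-0.35  0.06  2.    0.    1.08  1.23]
[280 251] [[102, 104, 103], [103, 106, 103], [101, 101, 101], [102, 105, 104], [102, 106, 99], [103, 110, 100], [103, 110, 102], [102, 110, 102], [102, 105, 97]]
[ 534.2 -135. ] axes 18.1 21.5
```

Call:
{"api": "play_rows", "payload": {
  "moves": [0.7, -1.2, 0.4, -20, 0, 0, 0, 0.7, 0, 0, -14, 0, 0, 0, 0.7, 0, 0, -9, 0, 0, 0, 0.7, 0, 0, -4, 0, 0, 0, 0.65, 0, 0, 0, 0, 0, 0]
}}

```text
time_s: 35.63
ee_pos: [0.5315, -0.1346, 0.0323]
orientation: [1.0, -0.003, -0.001, -0.0]
ft_force: [0.9, -0.4, 0.4]
finger_gap: 0.0559
grasp_force: 0.0
```

Call:
{"api": "play_rows", "payload": {
  "moves": [0.3, 0, 0, 0, 0, 0, 0, 0, 0, 0, 0, 0, 0, 0, 0, 0, 0, 0, 0, 0, 0, 0, 0, 0, 0, 0, 0, 0, 0, 0, 0, 0, 0, 0, 0]
}}

```text
time_s: 36.05
ee_pos: [0.5326, -0.1352, 0.034]
orientation: [1.0, -0.003, 0.001, 0.0]
ft_force: [0.4, -0.4, 3.6]
finger_gap: 0.0209
grasp_force: 29.4
```

Call:
{"api": "play_rows", "payload": {
  "moves": [0, 0, 0, 0, 0, 0, 0, 0, 0, 0, 0, 0, 0, 0]
}}

```text
time_s: 36.22
ee_pos: [0.5325, -0.1352, 0.034]
orientation: [1.0, -0.003, 0.001, 0.0]
ft_force: [0.3, -0.0, 5.1]
finger_gap: 0.0209
grasp_force: 29.6
```

```bash
cat >> fit.py <<'E'
def capb(d,z):
    h=cv2.cvtColor(d["image"],cv2.COLOR_RGB2HSV)
    circ(d,(h[...,0]>95)&(h[...,0]<112)&(h[...,1]>60)&(h[...,2]>50),(225,230,335,340),z)
E
python3 - <<'E'
from fit import *
st(); d=snap("wrist"); capb(d,.05)
E
```

```text
t 36.22 p [ 532.5 -135.2   34. ] yaw y-axis -90.4 z [ 0.002 -0.001 -1.   ] gap 20.9 F [ 0.3 -0.   5.1] grip 29.6 q [-0.35  0.12  2.02 -0.    0.99  1.23]
[ 535.2 -134.4] axes 18.3 23.0
```

Call:
{"api": "play_rows", "payload": {
  "moves": [0, 0, 0, 10, 0, 0, 0, 0, 0, 0, 25, 0, 0, 0, 0, 0, 0, 30, 0, 0, 0, 0, 0, 0, 30, 0, 0, 0, 0, 15, 18, 25, 0, 0, 0]
}}

```text
time_s: 36.68
ee_pos: [0.5453, -0.1184, 0.1546]
orientation: [1.0, -0.005, -0.0, 0.001]
ft_force: [1.3, -0.8, -0.5]
finger_gap: 0.0208
grasp_force: 29.4
```

Call:
{"api": "play_rows", "payload": {
  "moves": [0, 22, 25, 0, 0, 0, 0, 0, 22, 25, 0, 0, 0, 0, 0, 22, 25, 0, 0, 0, 0, 0, 22, 25, 0, 0, 0, 0, 0, 22, 25, 0, 0, 0, 0]
}}

```text
time_s: 37.1
ee_pos: [0.657, 0.0095, 0.1528]
orientation: [1.0, -0.003, -0.0, 0.0]
ft_force: [0.0, -0.6, -0.3]
finger_gap: 0.0207
grasp_force: 29.4
```

Call:
{"api": "play_rows", "payload": {
  "moves": [0, 18, 18, 0, 0, 0, 0, 0, 11, 11, -5, 0, 0, 0, 0, 8, 6, -12, 0, 0, 0, 0, 0, 0, -12, 0, 0, 0, 0, 0, 0, -5, 0, 0, 0]
}}

```text
time_s: 37.52
ee_pos: [0.692, 0.0434, 0.1159]
orientation: [1.0, -0.003, -0.002, 0.0]
ft_force: [-0.5, -1.1, -1.4]
finger_gap: 0.021
grasp_force: 29.4
```

Call:
{"api": "play_rows", "payload": {
  "moves": [0, 0, 0, 0, 0, 0, 0, 0, 0, 0, 0, 0, 0, 0, 0, 0, 0, 0, 0, 0, 0]
}}

```text
time_s: 37.77
ee_pos: [0.6934, 0.0424, 0.1194]
orientation: [1.0, -0.004, 0.0, 0.0]
ft_force: [0.9, 0.7, -1.3]
finger_gap: 0.0211
grasp_force: 29.4
```

```bash
python3 - <<'E'
from fit import *
st(); d=snap("wrist"); z=arm.get_state()["ee_pos"][2]-.034+.05
capb(d,z)
im=cv2.resize(d["image"][140:340,180:380,::-1],None,fx=3,fy=3,interpolation=cv2.INTER_CUBIC)
cv2.imwrite("pics/w7.png",im)
import pickle;pickle.dump((d,z),open("w7.pkl","wb"))
E
```

```text
t 37.77 p [693.4  42.4 119.4] yaw y-axis -90.4 z [ 0. -0. -1.] gap 21.1 F [ 0.9  0.7 -1.3] grip 29.4 q [-0.02  0.31  1.64 -0.    1.19  1.56]
[688.7  43.1] axes 23.1 37.9
```

View pics/w7.png

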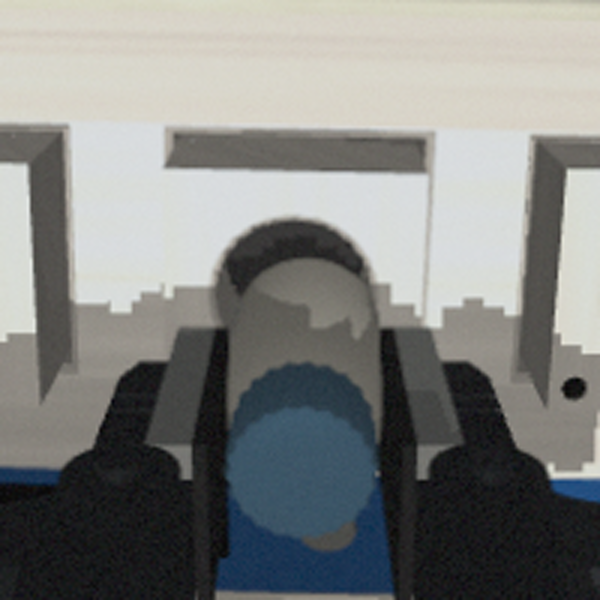

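```bash
python3 - <<'E'
from fit import *
import pickle
d,z=pickle.load(open("w7.pkl","rb"))
f=lambda p,z:(px2w(d,np.array(p)/3+[180,140],z)[:,:2]*1e3).round(1)
print(f([[302.5,471],[230,471],[375,471],[302,405],[302,538]],z)); print(f([[292,218],[214,280],[374,280]],.078))
E
```

```text
[[694.   43.1]
 [694.   51.7]
 [693.9  34.5]
 [702.6  43.1]
 [684.8  43.2]]
[[708.3  44.8]
 [697.5  58. ]
 [697.3  31.1]]
```

The crop shows the white vial's cap at (302,471) and the bore's back edge at (292,218). The vial needs about +1 mm in x and +1.2 mm in y.

Call:
{"api": "play_rows", "payload": {
  "moves": [0, 1, 1.2, 0, 0, 0, 0, 0, 0, 0, -4, 0, 0, 0, 0, 0, 0, -4, 0, 0, 0, 0, 0, 0, -3, 0, 0, 0, 0, 0, 0, -3, 0, 0, 0]
}}

```text
time_s: 38.23
ee_pos: [0.6944, 0.0443, 0.1042]
orientation: [1.0, -0.003, -0.0, -0.0]
ft_force: [-0.3, -1.0, -0.0]
finger_gap: 0.0213
grasp_force: 29.4
```

Call:
{"api": "play_rows", "payload": {
  "moves": [0, 0, 0, -2, 0, 0, 0, 0, 0, 0, 0, 0, 0, 0]
}}

```text
time_s: 38.4
ee_pos: [0.6941, 0.0443, 0.1018]
orientation: [1.0, -0.003, -0.001, -0.0]
ft_force: [0.4, 0.1, -1.1]
finger_gap: 0.021
grasp_force: 29.4
```

Call:
{"api": "play_rows", "payload": {
  "moves": [0, 0, 0, -4, 0, 0, 0, 0, 0, 0, -3, 0, 0, 0, 0, 0, 0, -2, 0, 0, 0, 0, 0, 0, -1, 0, 0, 0, 0, 0, 0, 0, 0, 0, 0]
}}

```text
time_s: 38.82
ee_pos: [0.6944, 0.0443, 0.0924]
orientation: [1.0, -0.003, -0.0, 0.0]
ft_force: [0.5, -0.4, -1.2]
finger_gap: 0.0209
grasp_force: 29.4
```

Call:
{"api": "play_rows", "payload": {
  "moves": [0, 0, 0, -1, 0, 0, 0, 0, 0, 0, 0, 0, 0, 0, 0, 0, 0, -1, 0, 0, 0, 0, 0, 0, 0, 0, 0, 0]
}}

```text
time_s: 39.15
ee_pos: [0.6946, 0.0443, 0.0908]
orientation: [1.0, -0.003, -0.0, -0.0]
ft_force: [0.7, -0.0, -0.7]
finger_gap: 0.0207
grasp_force: 29.4
```

Call:
{"api": "play_rows", "payload": {
  "moves": [0, 0, 0, -1, 0, 0, 0, 0, 0, 0, 0, 0, 0, 0, 0, 0, 0, -0.5, 0, 0, 0, 0, 0, 0, 0, 0, 0, 0]
}}

```text
time_s: 39.48
ee_pos: [0.6951, 0.0443, 0.0901]
orientation: [1.0, -0.003, 0.0, 0.0]
ft_force: [-1.4, -0.5, 2.9]
finger_gap: 0.0213
grasp_force: 29.8
```

Call:
{"api": "play_rows", "payload": {
  "moves": [0.4, 0, 0, 0, 0, 0, 0, 0.6, 0, 0, 0, 0, 0, 0, 0.6, 0, 0, 8, 0, 0, 0, 0.6, 0, 0, 25, 0, 0, 0, 0.6, 0, 0, 30, 0, 0, 0]
}}

```text
time_s: 39.9
ee_pos: [0.6926, 0.0444, 0.1498]
orientation: [1.0, -0.003, -0.003, -0.0]
ft_force: [0.5, -0.3, 0.4]
finger_gap: 0.0512
grasp_force: 0.0
```

Call:
{"api": "play_rows", "payload": {
  "moves": [0.75, -15, -11, 5, 0, 0, 0, 0.75, -28, -20, 0, 0, 0, 0, 0.75, -28, -20, 0, 0, 0, 0, 0.75, -28, -20, 0, 0, 0, 0, 0.75, -28, -20, 0, 0, 0, 0]
}}

```text
time_s: 40.32
ee_pos: [0.5664, -0.0472, 0.1577]
orientation: [1.0, -0.003, 0.0, 0.0]
ft_force: [0.2, -0.3, 0.0]
finger_gap: 0.0635
grasp_force: 0.0
```

Call:
{"api": "play_rows", "payload": {
  "moves": [0.75, -28, -20, 0, 0, 0, 0, 0.75, -28, -20, 0, 0, 0, 0, 0.75, -28, -20, 0, 0, 0, 0, 0.75, -28, -20, -10, 0, 0, 0, 0.75, -15, -11, -25, 0, 0, 0]
}}

```text
time_s: 40.73
ee_pos: [0.441, -0.14, 0.1259]
orientation: [1.0, -0.004, 0.003, 0.002]
ft_force: [0.9, -0.7, -0.4]
finger_gap: 0.0641
grasp_force: 0.0
```

Call:
{"api": "play_rows", "payload": {
  "moves": [0.75, -7, -5, -25, 0, 0, 0, 0.75, 0, 0, -15, 0, 0, 0, 0.75, 0, 0, -3, 0, 0, 0, 0.75, 0, 0, 0, 0, 0, 0, 0.75, 0, 0, 0, 0, 0, 0]
}}

```text
time_s: 41.15
ee_pos: [0.4345, -0.1428, 0.0805]
orientation: [1.0, -0.003, 0.001, 0.0]
ft_force: [0.5, -0.9, -0.1]
finger_gap: 0.064
grasp_force: 0.0
```

```bash
python3 - <<'E'
from fit import *
st(); d=snap("wrist"); circ(d,yellow(d),(150,150,420,420),.05)
E
```

```text
t 41.15 p [ 434.5 -142.8   80.5] yaw y-axis -90.4 z [ 0.001 -0.001 -1.   ] gap 64.0 F [ 0.5 -0.9 -0.1] grip 0.0 q [-0.44 -0.15  2.21  0.    1.09  1.14]
[ 433.2 -143.4] axes 17.4 19.8
```

Call:
{"api": "play_rows", "payload": {
  "moves": [0.7, -1.5, -1, -20, 0, 0, 0, 0.7, 0, 0, -14, 0, 0, 0, 0.7, 0, 0, -9, 0, 0, 0, 0.7, 0, 0, -3.5, 0, 0, 0, 0.65, 0, 0, 0, 0, 0, 0]
}}

```text
time_s: 41.62
ee_pos: [0.4323, -0.1435, 0.0328]
orientation: [1.0, -0.003, -0.0, -0.0]
ft_force: [0.0, -0.3, 0.4]
finger_gap: 0.0557
grasp_force: 0.0
```

Call:
{"api": "play_rows", "payload": {
  "moves": [0.3, 0, 0, 0, 0, 0, 0, 0, 0, 0, 0, 0, 0, 0, 0, 0, 0, 0, 0, 0, 0, 0, 0, 0, 0, 0, 0, 0, 0, 0, 0, 0, 0, 0, 0]
}}

```text
time_s: 42.03
ee_pos: [0.4331, -0.144, 0.034]
orientation: [1.0, -0.003, 0.001, 0.0]
ft_force: [-0.1, 1.0, 5.2]
finger_gap: 0.0213
grasp_force: 29.4
```

Call:
{"api": "play_rows", "payload": {
  "moves": [0, 0, 0, 0, 0, 0, 0, 0, 0, 0, 0, 0, 0, 0]
}}

```text
time_s: 42.2
ee_pos: [0.4331, -0.144, 0.034]
orientation: [1.0, -0.003, 0.001, 0.0]
ft_force: [0.6, 1.8, 6.1]
finger_gap: 0.0212
grasp_force: 29.5
```

```bash
python3 - <<'E'
from fit import *
st(); d=snap("wrist"); circ(d,yellow(d),(150,150,420,420),.05)
E
```

```text
t 42.2 p [ 433.1 -144.    34. ] yaw y-axis -90.4 z [ 0.002 -0.001 -1.   ] gap 21.2 F [0.6 1.8 6.1] grip 29.5 q [-0.44 -0.08  2.23  0.    0.99  1.14]
[ 432.9 -143.4] axes 17.5 17.6
```

Call:
{"api": "play_rows", "payload": {
  "moves": [0, 0, 0, 10, 0, 0, 0, 0, 0, 0, 25, 0, 0, 0, 0, 0, 0, 30, 0, 0, 0, 0, 0, 0, 30, 0, 0, 0, 0, 15, 14, 25, 0, 0, 0]
}}

```text
time_s: 42.67
ee_pos: [0.446, -0.1308, 0.1548]
orientation: [1.0, -0.005, -0.0, 0.001]
ft_force: [1.1, -0.3, -0.5]
finger_gap: 0.0211
grasp_force: 29.4
```

Call:
{"api": "play_rows", "payload": {
  "moves": [0, 23, 22, 0, 0, 0, 0, 0, 23, 22, 0, 0, 0, 0, 0, 23, 22, 0, 0, 0, 0, 0, 23, 22, 0, 0, 0, 0, 0, 23, 22, 0, 0, 0, 0]
}}

```text
time_s: 43.08
ee_pos: [0.5628, -0.0185, 0.1531]
orientation: [1.0, -0.003, -0.0, 0.0]
ft_force: [0.1, 0.2, 0.1]
finger_gap: 0.0211
grasp_force: 29.4
```

Call:
{"api": "play_rows", "payload": {
  "moves": [0, 23, 22, 0, 0, 0, 0, 0, 23, 22, 0, 0, 0, 0, 0, 23, 22, 0, 0, 0, 0, 0, 23, 22, 0, 0, 0, 0, 0, 20, 21, 0, 0, 0, 0]
}}

```text
time_s: 43.5
ee_pos: [0.675, 0.0906, 0.1528]
orientation: [1.0, -0.003, -0.0, 0.0]
ft_force: [0.2, -0.7, -0.3]
finger_gap: 0.021
grasp_force: 29.4
```

Call:
{"api": "play_rows", "payload": {
  "moves": [0, 14, 14, -5, 0, 0, 0, 0, 8, 6.5, -12, 0, 0, 0, 0, 0, 0, -12, 0, 0, 0, 0, 0, 0, -6, 0, 0, 0, 0, 0, 0, 0, 0, 0, 0]
}}

```text
time_s: 43.92
ee_pos: [0.6938, 0.1091, 0.1146]
orientation: [1.0, -0.003, -0.003, 0.0]
ft_force: [-0.6, 0.4, 0.3]
finger_gap: 0.0211
grasp_force: 29.4
```

Call:
{"api": "play_rows", "payload": {
  "moves": [0, 0, 0, 0, 0, 0, 0, 0, 0, 0, 0, 0, 0, 0, 0, 0, 0, 0, 0, 0, 0]
}}

```text
time_s: 44.17
ee_pos: [0.6964, 0.1093, 0.119]
orientation: [1.0, -0.004, 0.001, -0.0]
ft_force: [0.3, -0.7, -0.2]
finger_gap: 0.0213
grasp_force: 29.5
```

```bash
python3 - <<'E'
from fit import *
st(); d=snap("wrist"); z=arm.get_state()["ee_pos"][2]-.034+.05
circ(d,yellow(d),(150,150,420,420),z)
im=cv2.resize(d["image"][140:340,180:380,::-1],None,fx=3,fy=3,interpolation=cv2.INTER_CUBIC)
cv2.imwrite("pics/w8.png",im)
import pickle;pickle.dump((d,z),open("w8.pkl","wb"))
E
```

```text
t 44.17 p [696.4 109.3 119. ] yaw y-axis -90.4 z [ 0.001  0.    -1.   ] gap 21.3 F [ 0.3 -0.7 -0.2] grip 29.5 q [ 0.08  0.33  1.61 -0.    1.19  1.66]
[696.1 109.9] axes 17.5 17.6
```

View pics/w8.png

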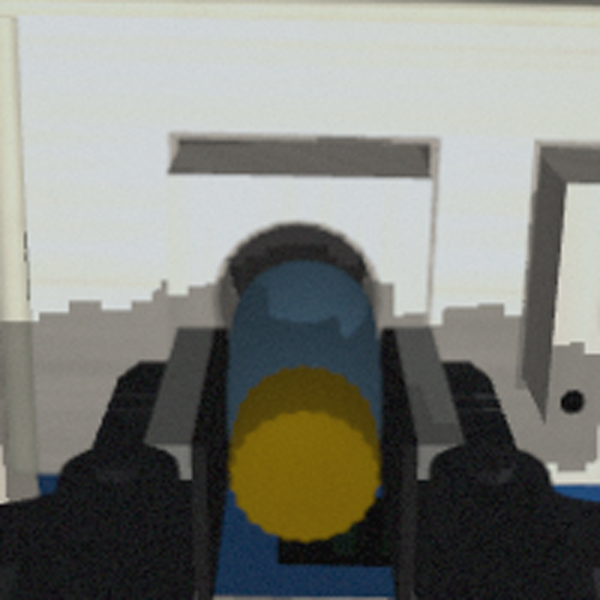

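The crop shows the cap at (304,476) and the bore's back edge at (297,222) (bore edges 217–377), so shift by +1 mm in x and +0.9 mm in y.

Call:
{"api": "play_rows", "payload": {
  "moves": [0, 1, 0.9, 0, 0, 0, 0, 0, 0, 0, -4, 0, 0, 0, 0, 0, 0, -4, 0, 0, 0, 0, 0, 0, -3, 0, 0, 0, 0, 0, 0, -3, 0, 0, 0]
}}

```text
time_s: 44.63
ee_pos: [0.6969, 0.1107, 0.103]
orientation: [1.0, -0.003, -0.0, 0.0]
ft_force: [-1.1, -0.5, -1.1]
finger_gap: 0.0208
grasp_force: 29.4
```

Call:
{"api": "play_rows", "payload": {
  "moves": [0, 0, 0, -2, 0, 0, 0, 0, 0, 0, 0, 0, 0, 0]
}}

```text
time_s: 44.8
ee_pos: [0.6966, 0.1107, 0.1007]
orientation: [1.0, -0.003, -0.001, 0.0]
ft_force: [-0.8, 0.0, -0.6]
finger_gap: 0.0209
grasp_force: 29.4
```

Call:
{"api": "play_rows", "payload": {
  "moves": [0, 0, 0, -4, 0, 0, 0, 0, 0, 0, -3, 0, 0, 0, 0, 0, 0, -2, 0, 0, 0, 0, 0, 0, -1, 0, 0, 0, 0, 0, 0, 0, 0, 0, 0]
}}

```text
time_s: 45.22
ee_pos: [0.6969, 0.1107, 0.0913]
orientation: [1.0, -0.003, -0.0, 0.0]
ft_force: [-0.6, 0.1, -0.4]
finger_gap: 0.0211
grasp_force: 29.4
```

Call:
{"api": "play_rows", "payload": {
  "moves": [0, 0, 0, -1, 0, 0, 0, 0, 0, 0, 0, 0, 0, 0, 0, 0, 0, -0.5, 0, 0, 0, 0, 0, 0, 0, 0, 0, 0]
}}

```text
time_s: 45.55
ee_pos: [0.6972, 0.1107, 0.0904]
orientation: [1.0, -0.003, 0.0, -0.0]
ft_force: [-0.1, -0.1, -0.7]
finger_gap: 0.0209
grasp_force: 29.4
```

Call:
{"api": "play_rows", "payload": {
  "moves": [0, 0, 0, -0.7, 0, 0, 0, 0, 0, 0, 0, 0, 0, 0, 0.4, 0, 0, 0, 0, 0, 0, 0.6, 0, 0, 0, 0, 0, 0, 0.6, 0, 0, 8, 0, 0, 0]
}}

```text
time_s: 45.97
ee_pos: [0.6958, 0.1106, 0.0956]
orientation: [1.0, -0.003, -0.002, 0.0]
ft_force: [-0.5, -0.2, -0.6]
finger_gap: 0.051
grasp_force: 0.0
```

Call:
{"api": "play_rows", "payload": {
  "moves": [0.6, 0, 0, 25, 0, 0, 0, 0.6, 0, 0, 30, 0, 0, 0, 0.6, -10, -25, 10, 0, 0, 0, 0.3, -14, -34, 0, 0, 0, 0, 0, -14, -34, 0, 0, 0, 0]
}}

```text
time_s: 46.38
ee_pos: [0.6599, 0.0175, 0.1654]
orientation: [1.0, -0.002, 0.002, 0.0]
ft_force: [0.3, -1.1, -1.1]
finger_gap: 0.0281
grasp_force: 0.0
```

Call:
{"api": "play_rows", "payload": {
  "moves": [0, -14, -34, 0, 0, 0, 0, 0, -14, -34, 0, 0, 0, 0, 0, -10, -28, 0, 0, 0, 0, 0, -8, -20, 0, 0, 0, 0, 0, 0, 0, 0, 0, 0, 0]
}}

```text
time_s: 46.8
ee_pos: [0.612, -0.1018, 0.1633]
orientation: [1.0, -0.005, 0.0, 0.001]
ft_force: [-0.2, 0.5, 0.6]
finger_gap: 0.0001
grasp_force: 0.0
```

Call:
{"api": "play_rows", "payload": {
  "moves": [0, 0, 0, 0, 0, 0, 0, 0, 0, 0, 0, 0, 0, 0]
}}

```text
time_s: 46.97
ee_pos: [0.6135, -0.0979, 0.1631]
orientation: [1.0, -0.003, 0.0, -0.0]
ft_force: [-0.6, 0.5, 0.3]
finger_gap: 0.0001
grasp_force: 0.0
```

```bash
python3 - <<'E'
from fit import *
st(); d=snap("wrist"); h=cv2.cvtColor(d["image"],cv2.COLOR_RGB2HSV)
red=((h[...,0]<8)|(h[...,0]>172))&(h[...,1]>150)&(h[...,2]>70)
c=max(cv2.findContours(red.astype(np.uint8)*255,cv2.RETR_EXTERNAL,cv2.CHAIN_APPROX_NONE)[0],key=cv2.contourArea)
x,y,w,hh=cv2.boundingRect(c);print(x,y,w,hh)
sub=np.zeros_like(red);sub[y+2:y+hh-2,x+2:x+w-2]=(h[y+2:y+hh-2,x+2:x+w-2,1]<90)
v,u=np.nonzero(sub);print(len(u),u.mean(),v.mean(),v.min(),v.max(),(px2w(d,[[u.mean(),v.mean()]],.048)*1e3).round(1))
print((px2w(d,[[x,y],[x+w,y],[x+w,y+hh],[x,y+hh]],.047)*1e3).round(1))
im=d["image"][y-70:y+130,x-80:x+150,::-1];cv2.imwrite("pics/r1.png",cv2.resize(im,None,fx=2.6,fy=2.6))
E
```

```text
t 46.97 p [613.5 -97.9 163.1] yaw y-axis -90.4 z [ 0.001  0.    -1.   ] gap 0.1 F [-0.6  0.5  0.3] grip 0.0 q [-0.24  0.12  1.79  0.    1.23  1.33]
238 174 56 36
99 269.5959595959596 199.24242424242425 189 207 [[616.5 -89.3  48. ]]
[[ 634.3  -67.8   47. ]
 [ 634.1 -106.3   47. ]
 [ 608.3 -106.4   47. ]
 [ 608.5  -66.8   47. ]]
```

View pics/r1.png

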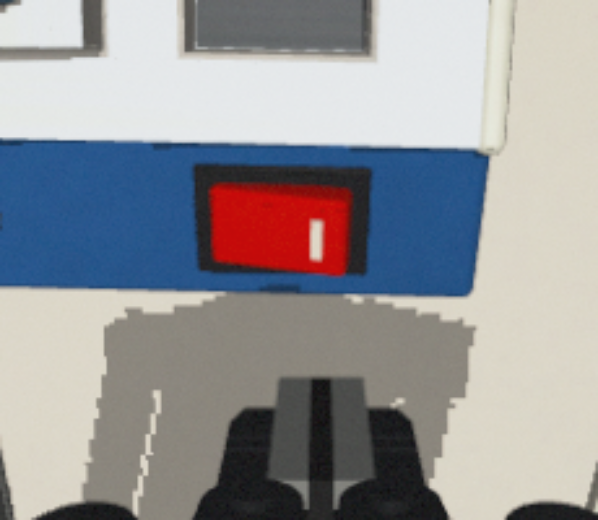

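The crop shows the rocker off, with its white bar at (317,240), and the closed fingertips pointing at its right half. The tip covers y ≈ -89 to -106 mm. Pressing now.

Call:
{"api": "play_rows", "payload": {
  "moves": [0, 0, 0, -30, 0, 0, 0, 0, 0, 0, -30, 0, 0, 0, 0, 0, 0, -20, 0, 0, 0, 0, 0, 0, -10, 0, 0, 0, 0, 0, 0, -3, 0, 0, 0]
}}

```text
time_s: 47.43
ee_pos: [0.6119, -0.0968, 0.067]
orientation: [1.0, -0.002, -0.002, -0.001]
ft_force: [-0.7, 1.6, -0.7]
finger_gap: -0.0002
grasp_force: 0.0
```

Call:
{"api": "play_rows", "payload": {
  "moves": [0, 0, 0, 0, 0, 0, 0, 0, 0, 0, -2, 0, 0, 0, 0, 0, 0, -2, 0, 0, 0, 0, 0, 0, -2, 0, 0, 0, 0, 0, 0, 0, 0, 0, 0]
}}

```text
time_s: 47.85
ee_pos: [0.6136, -0.0984, 0.0643]
orientation: [1.0, -0.003, 0.001, 0.0]
ft_force: [0.5, 0.0, -0.2]
finger_gap: -0.0002
grasp_force: 0.0
```

Call:
{"api": "play_rows", "payload": {
  "moves": [0, 0, 0, -2, 0, 0, 0, 0, 0, 0, -1, 0, 0, 0, 0, 0, 0, 0, 0, 0, 0]
}}

```text
time_s: 48.1
ee_pos: [0.613, -0.0983, 0.0604]
orientation: [1.0, -0.003, -0.0, -0.0]
ft_force: [-0.4, -1.0, 0.4]
finger_gap: 0.0002
grasp_force: 0.0
```

Call:
{"api": "play_rows", "payload": {
  "moves": [0, 0, 0, -1, 0, 0, 0, 0, 0, 0, -1, 0, 0, 0, 0, 0, 0, -1, 0, 0, 0, 0, 0, 0, 0, 0, 0, 0]
}}

```text
time_s: 48.43
ee_pos: [0.6135, -0.0985, 0.0579]
orientation: [1.0, -0.003, 0.0, 0.0]
ft_force: [-0.1, -0.8, 2.2]
finger_gap: -0.0001
grasp_force: 0.5
```

Call:
{"api": "play_rows", "payload": {
  "moves": [0, 0, 0, -1, 0, 0, 0, 0, 0, 0, -1, 0, 0, 0, 0, 0, 0, 0, 0, 0, 0]
}}

```text
time_s: 48.68
ee_pos: [0.6134, -0.0984, 0.0558]
orientation: [1.0, -0.003, 0.0, 0.0]
ft_force: [1.0, -0.5, 3.0]
finger_gap: 0.0002
grasp_force: 1.0
```

Call:
{"api": "play_rows", "payload": {
  "moves": [0, 0, 0, -1, 0, 0, 0, 0, 0, 0, -1, 0, 0, 0, 0, 0, 0, 0, 0, 0, 0]
}}

```text
time_s: 48.93
ee_pos: [0.6138, -0.0989, 0.0544]
orientation: [1.0, -0.003, 0.001, 0.001]
ft_force: [0.6, -1.6, 3.7]
finger_gap: 0.0004
grasp_force: 2.2
```

Moving with about 3 N; continue to the stop.

Call:
{"api": "play_rows", "payload": {
  "moves": [0, 0, 0, -1, 0, 0, 0, 0, 0, 0, -1, 0, 0, 0, 0, 0, 0, 0, 0, 0, 0]
}}

```text
time_s: 49.18
ee_pos: [0.6142, -0.0994, 0.0534]
orientation: [1.0, -0.003, 0.001, 0.001]
ft_force: [-2.1, -4.8, 7.8]
finger_gap: 0.0
grasp_force: 4.6
```

Call:
{"api": "play_rows", "payload": {
  "moves": [0, 0, 0, -1, 0, 0, 0, 0, 0, 0, -1, 0, 0, 0, 0, 0, 0, 0, 0, 0, 0]
}}

```text
time_s: 49.43
ee_pos: [0.6143, -0.0995, 0.053]
orientation: [1.0, -0.003, 0.001, 0.001]
ft_force: [-5.0, -4.0, 16.5]
finger_gap: 0.0001
grasp_force: 8.9
```

Call:
{"api": "play_rows", "payload": {
  "moves": [0, 0, 0, -1, 0, 0, 0, 0, 0, 0, 0, 0, 0, 0, 0, 0, 0, 5, 0, 0, 0, 0, 0, 0, 20, 0, 0, 0, 0, 0, 0, 30, 0, 0, 0]
}}

```text
time_s: 49.85
ee_pos: [0.6098, -0.0971, 0.0997]
orientation: [1.0, -0.003, -0.004, -0.001]
ft_force: [0.1, 0.2, -0.3]
finger_gap: -0.0003
grasp_force: 0.0
```

Call:
{"api": "play_rows", "payload": {
  "moves": [0, 0, 0, 30, 0, 0, 0, 0, 0, 0, 27, 0, 0, 0, 0, 0, 0, 0, 0, 0, 0, 0, 0, 0, 0, 0, 0, 0, 0, 0, 0, 0, 0, 0, 0]
}}

```text
time_s: 50.27
ee_pos: [0.6123, -0.0978, 0.1592]
orientation: [1.0, -0.003, -0.001, -0.0]
ft_force: [0.8, 0.3, -0.2]
finger_gap: 0.0002
grasp_force: 0.0
```

```bash
python3 - <<'E'
from fit import *
import pickle
def red(d):
    h=cv2.cvtColor(d["image"],cv2.COLOR_RGB2HSV)
    r=((h[...,0]<8)|(h[...,0]>172))&(h[...,1]>150)&(h[...,2]>70)
    c=max(cv2.findContours(r.astype(np.uint8)*255,cv2.RETR_EXTERNAL,cv2.CHAIN_APPROX_NONE)[0],key=cv2.contourArea)
    x,y,w,hh=cv2.boundingRect(c); m=np.zeros(r.shape,np.uint8);cv2.drawContours(m,[c],-1,1,-1)
    m=cv2.erode(m,np.ones((3,3)))>0; v,u=np.nonzero(m&(h[...,1]<110))
    V=h[...,2].astype(float); L=np.zeros_like(m);L[:,x:x+w//2]=1
    print("box",x,y,w,hh,"bar px",len(u),u.mean().round(1),v.mean().round(1),"hull",cv2.approxPolyDP(c,2,True).reshape(-1,2).tolist(),"V left/right",V[m&L].mean().round(),V[m&~L].mean().round())
st(); d=snap("wrist"); red(d)
b=w2px(d,[[.6181,-.0968,.048],[.6181,-.0965,.044]]);print(b.round(1))
red(pickle.load(open("w5.pkl","rb"))); 
for n in("scene","side"):
    e=snap(n); im0=cv2.imread(f"pics/{n}0.png"); q=w2px(e,[[.6185,-.0975,.046]])[0]; print(n,q.round(1))
    red({"image":cv2.resize(im0[:,:,::-1],(560,420))[int(q[1])-20:int(q[1])+20,int(q[0])-30:int(q[0])+25]}); red({"image":e["image"][int(q[1])-20:int(q[1])+20,int(q[0])-30:int(q[0])+25]})
E
```

```text
t 50.27 p [612.3 -97.8 159.2] yaw y-axis -90.4 z [-0.002  0.001 -1.   ] gap 0.2 F [ 0.8  0.3 -0.2] grip 0.0 q [-0.25  0.12  1.79  0.    1.23  1.33]
box 239 173 56 36 bar px 77 283.0 192.4 hull [[239, 175], [241, 207], [293, 203], [293, 175]] V left/right 189.0 194.0
[[280.5 196.2]
 [280.1 194.8]]
box 338 142 39 25 bar px 34 367.4 157.0 hull [[340, 143], [338, 163], [373, 166], [375, 144]] V left/right 188.0 188.0
scene [301.4 184. ]
box 22 20 10 6 bar px 0 nan nan hull [[22, 22], [24, 25], [31, 23], [27, 20]] V left/right 181.0 180.0
box 22 20 10 5 bar px 0 nan nan hull [[22, 22], [31, 23], [28, 20]] V left/right 168.0 167.0
side [277.9 190.7]
box 23 19 11 8 bar px 0 nan nan hull [[33, 21], [30, 22], [28, 19], [23, 23], [29, 26]] V left/right 187.0 185.0
box 24 20 10 6 bar px 0 nan nan hull [[24, 22], [26, 25], [33, 23], [29, 20]] V left/right 173.0 174.0<stdin>:10: RuntimeWarning: Mean of empty slice.
  ret = ret.dtype.type(ret / rcount)
```

```bash
python3 - <<'E'
from fit import *
for n in("scene","side"):
    d=snap(n); print(n)
    for P in([.6972,.109,.0985],[.6946,.0435,.0985],[.696,-.0233,.0985]):
        q=w2px(d,[P])[0].astype(int); h=cv2.cvtColor(d["image"],cv2.COLOR_RGB2HSV)
        print(q,h[q[1]-2:q[1]+3:2,q[0]].tolist())
    circ(d,yellow(d),(200,120,320,230),.101,15)
E
```

```text
scene
[224 180] [[20, 121, 192], [21, 149, 174], [21, 124, 111]]
[244 173] [[104, 74, 152], [104, 62, 115], [104, 53, 92]]
[263 165] [[21, 132, 179], [21, 133, 148], [21, 112, 107]]
side
[219 192] [[19, 71, 200], [22, 211, 195], [21, 171, 115]]
[233 185] [[104, 54, 137], [103, 77, 135], [104, 62, 86]]
[245 178] [[20, 146, 171], [22, 187, 147], [19, 155, 107]]
```

All three caps show up at their seated positions (yellow, blue, yellow) in both fixed cameras. The rocker's outline now tilts the other way, and the arm is clear. Handing in.

```bash
python3 -c "
from rig import arm
print(arm.hand_in())"
```

```text
the job is handed in; nothing more can be done
None
```

I handed the job in at about 50 s with no result returned: the tube block is in the tray, three vial blocks are seated in wells 1–3 with a vial in each, and the rocker was pressed on last. I judged that it is fully on from force and picture outline, since there is no direct reading.

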